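# Try the casting die's friction hinge and unload the casting

### The job

Lift the green lid of the casting die (it has a black roller handle in front) to about 60 degrees open, never past upright, and let go of it for a second or two to see that the friction hinge holds it there. Then, with the lid left standing at that angle, lift the brass thumb-turn casting out of its nest from under the lid and set it down gently, without letting it drop, flat on its foot plate on the floor of the grey tray, beside the brass lock cylinder that lies there and not on it. Do not knock or shift the tools and locks standing around, nor the cylinder in the tray.

Things in the scene. Friction and masses are not known exactly. Their poses are not given: they have to be found in the camera images.
- nest (a point): Centre of the nest's floor, 34 mm above the bench, in the casting die's lower half: a fixed steel block 130 x 120 mm, top face 40 mm above the bench, on a 146 x 136 x 10 mm foot. +x points from the front (handle side, roughly towards the robot) back to the hinge, z up. Front face 60 mm towards -x from here. Nest: pocket 53 (x) x 35 mm, 6 mm deep.
- lid_hinge (a point): Middle of the lid's hinge axis, at the back of the die, 40 mm above the bench, 77 mm from the nest centre along +x of the nest. Axes as the nest's; the lid turns about the y axis.
- lid_handle (a point): Centre of the lid's black roller handle, which moves and turns with the lid: 18 mm in diameter, 26 mm long, flat ends, its axis parallel to the hinge, on a stem 26 mm in front of the lid's front wall. Pinched by the flat ends (fingers closing along the hinge direction) it pivots in the fingers. Lid shut: 163 mm in front of the hinge axis and 17 mm above it.
- die_lid (a joint): Angle of the green lid, rad: 0 shut, upright at 1.57, stop at 1.85; starts up to 0.3 ajar. Hollow cap 130 x 120 x 34 mm, open below, 0.3 kg. A friction hinge (0.4 N m) holds it where it is left; lifting takes about 5 N at the handle. At 60 degrees its rim overhangs the nest and blocks a gripper pointing straight down; one leaned 30 to 45 degrees back over the die's front passes.
- thumbturn_center (a point): Middle (16 mm above the underside) of the loose brass thumb-turn casting, 0.12 kg: foot plate 48 (x) x 30 x 6 mm with an upright fin, 12 mm thick (y), 36 mm long (x; 28 mm at the very top), its top 32 mm above the underside. Lies in the nest, fin along the nest's x, 26 mm of it above the die's top face. Grip the fin across its thickness. z up.
- tray_in (a point): Centre of the inner floor of the fixed grey tray, 33 mm above the bench (the tray stands on a wooden block 184 x 124 x 30 mm): inside 170 mm along its x by 110 mm along its y, walls 3 mm thick, rim 19 mm above the inner floor. x points roughly away from the robot, z up.
- brass_cylinder_center (a point): Centre (half-way up) of the loose brass lock cylinder lying in the tray: 33 mm along its x, 63 mm along its y, 17 mm high. It lies roughly across the tray, somewhere along the tray's length; the casting goes in the longer free end.
- oil_can: Bystander: grey cone-shaped oil can with a thin spout, 62 mm wide, 143 mm tall, standing between die and tray. Origin at the centre of its underside. Behind it, also between die and tray, stands the bench's fixed vice, about 0.2 m high, from 0.5 m ahead of the robot: carry the casting in front of it or well over it.
- tape: Bystander: black tape roll lying flat, 58 mm wide, 18 mm high. Origin under its centre.
- eyeglass: Bystander: black eyeglass (loupe), 36 mm wide, 34 mm high. Origin under its centre.
- steel_cylinder: Bystander: steel-grey lock cylinder lying on the bench, 33 x 63 x 17 mm. Origin under its centre.
- file: Bystander: flat file with a wooden handle, 238 mm long (along its y), 27 mm wide and high, lying at the left edge. Origin under its centre.
- laminated_padlock: Bystander: laminated steel padlock lying flat, 67 x 44 x 17 mm, at the right. Origin under its centre.

How it is judged:
On the way, in this order (a step that is already met when the one before it is completed fails the run):
1. the lid, raised to between 50 and 70 degrees, stands by itself untouched for a second, with the casting still in the nest (value of joint die_lid between 0.873 and 1.222 rad and velocity of joint die_lid between -0.03 and 0.03 rad/s and contact force between each of the fingers, the arm and die_lid below 0.05 N and distance between thumbturn_center and nest below 0.022 m), for 1 s.
2. the casting is lifted clear of the nest by the gripper while the lid stands at 50 to 70 degrees (value of joint die_lid between 0.873 and 1.222 rad and z of thumbturn_center in the frame of nest above 0.03 m and contact force between the fingers and thumbturn above 0.5 N), for 0.1 s.
At the end, for the whole second after the job is handed in: The casting rests flat on its foot plate (within 7 degrees) on the floor of the tray, at rest, and the die's lid still stands open at 50 to 70 degrees (value of joint die_lid between 0.873 and 1.222 rad and x of thumbturn_center in the frame of tray_in between -0.085 and 0.085 m and y of thumbturn_center in the frame of tray_in between -0.055 and 0.055 m and z of thumbturn_center in the frame of tray_in below 0.02 m and angle between thumbturn_center's own z axis and vertical below 0.12 rad and linear speed of thumbturn below 0.02 m/s); the robot touches nothing.
It fails at once if the lid is swung past upright (over 92 degrees) (value of joint die_lid above 1.61 rad).
It fails at once if the casting is dropped: out of the nest, more than 12 mm above the tray floor and out of the gripper (distance between thumbturn_center and nest above 0.035 m and z of thumbturn_center in the frame of tray_in above 0.028 m and contact force between the fingers and thumbturn below 0.02 N).
It fails at once if a bystander is shifted by more than 25 mm, or the oil can is tipped over (distance of any of oil_can, tape, eyeglass, steel_cylinder, file, laminated_padlock, brass_cylinder_center from where it was at the start of the episode above 0.025 m or angle between oil_can's own z axis and vertical above 0.5 rad).
It also fails if it takes over 54 s, if anything falls off the work surface, if the arm or the gripper's body presses on something with over 40 N, if the wrist force passes 120 N, or if a joint passes its speed limit or range.

### The arm

A 7-joint arm with a two-finger parallel gripper is mounted at the origin on a cart in front of the work surface, level with it; the furniture and walls round the work are solid. World frame = base frame: x ahead of the robot, y to its left, z up, the work surface at z = 0. Lengths are in m, angles in rad, forces in N, time in s.
With the tool pointing down it reaches from about 0.35 to 0.9 m from the base axis. Payload 7.2 kg.
Tool frame: the origin (TCP) lies at the very end of the fingers, on their centre line; the grasp point (between the pads) lies 19 mm behind it; y points along the fingers, x is the direction in which the jaws open and shut, and the axes are right-handed (so a half turn about y gives the same grasp; the last joint's range is limited). The gripper opens to 85 mm and grips with 20 to 120 N. Pads are 22 mm wide; open, the fingers measure 114 mm over their backs; the gripper's body (76 mm by 85 mm) begins 54 mm behind the grasp point. The pads swing forward as they close: fully open they stand 13 mm farther back than shut.
Start: joints at [-1.364, 0.411, -0.013, 1.596, 0.006, 1.134, -0.082], TCP at [0.17, 0.602, 0.231] pointing down, gripper open.
Joint ranges: [-2.95, 2.95], [-0.29, 1.99], [-1.47, 1.44], [0.14, 2.54], [-1.03, 4.17], [0.13, 1.85], [-2.86, 2.86]. Speed limits (rad/s): [2.39, 2.39, 3.01, 3.01, 3.14, 3.14, 3.14].

### API

Orientations are given as [roll, pitch, yaw] about the fixed x, y, z axes, in that order (R = Rz(yaw) Ry(pitch) Rx(roll)).
In Python, from station import robot gives the robot as it stands.
- The arm moves only by the tool move_arm, never from a script. Its argument "commands" is a list of rows, each a list of 7 numbers: the shift along the tool's x, y, z in m, then the turn, a rotation vector about the tool's x, y, z in rad, then the opening, from 0 (shut) to 1 (fully open). A call has 1 to 10 rows; each row is the pose to reach, as a shift and turn from the pose commanded when the call began, along the tool's axes at that moment; what a row does not reach only later rows make up. A row lasts 1/8 s, in which the tool goes at most 62.5 mm and 10.7 degrees, less where a joint would pass 70% of its speed; a pose out of reach is approached as far as the arm can. A call with a gripper value outside its range is refused whole. The fingers move at their own pace and stop on an object; "newtons" is the grip in N (left out, the last holds). Time passes only in rows, so rows that repeat a pose let the fingers close. It gives the time, the measured TCP pose, the force and the opening at its end, in the units of the state.
- robot.get_state(): the state, without advancing time (a new reading comes with each control period).
- robot.camera(name): name is "scene" or "side" or "wrist"; returns the picture (384x512x3 uint8, red, green, blue); there is no depth.
- robot.camera_params(name): a dict with "mtx" (3x3 intrinsics, pixels), "rvec" (rotation vector, rad) and "tvec" (3), from world to camera coordinates, as OpenCV has them. Camera axes: x right, y down, z forward; pixel columns grow to the right and rows downward; lengths in m; the calibration is good to about 2 mm. The wrist camera is an equidistant fisheye: a pixel r from the principal point sees the ray r / f radians off the axis. A picture is of the moment at which its call begins: read the wrist's pose just before it. camera_params takes no time and is no camera call; for the wrist camera it gives the pose at the moment of the call.
- robot.close_job(): hands the job in, once; it reports no verdict.
Trained networks look in the newest picture that a camera, given by its name, has taken for a name from the list of things; names that differ only in an ending like _2 or _b are one class to them, and where a whole thing is asked for, a point or a joint stands for the part that bears it (a point fixed in the world has none). Each returns a list of dicts, best first, with "p" (0 to 1); they miss things now and then, are a little off and sometimes report something else, mostly with a low value. They report only what shows in the picture. A call takes as long as a camera call.
- robot.masks_of(thing, camera): "mask" (384x512 bool, what is visible of it) and "location" ([column, row] in pixels, amid what is visible of it).
The state is a dict: "t": time; "q": joint angles; "qd": joint speeds; "joint_torque": joint torques, N m; "position": TCP position; "orientation": TCP orientation; "contact_force": force on the tool from outside, world axes, zero at the start; "torque": the same for the moment, N m; "width": finger opening in m.
Only numpy, scipy, OpenCV 4.12 (cv2) and the standard library are available. Lean on these libraries where they do the work, as an engineer would, in place of code of your own. Each camera call takes 0.05 s, during which the arm holds its last target.

## Working session

There is one attempt and no reset: what is moved stays moved. The work goes in short steps, Python scripts to look and compute and a tool call to move; the robot and the scene stay as the last step left them, time stands still between calls to the robot, and variables do not carry over. Pictures are saved under pics/ and viewed, and the job is handed in when it is done.

Besides the shell and the picture viewer there is one more tool, called after ">>>" as name([rows], argument=value, ...), one row to a line, values as JSON. move_arm: Moves the arm, as the interface text tells. Its arguments: {"type":"object","properties":{"commands":{"type":"array"},"newtons":{"type":"number"}},"required":["commands"]}

```bash
ls; mkdir -p pics; python3 - <<'E'
from station import robot
import cv2
s=robot.get_state();print(s)
for c in ["scene","side","wrist"]:
    im=robot.camera(c);cv2.imwrite(f"pics/{c}0.png",im[:,:,::-1]);print(c,robot.camera_params(c))
E
```

```text
pics
{'t': 0.0, 'q': array([-1.3641767 ,  0.41192941, -0.01272351,  1.59706667,  0.00558393,
        1.13428625, -0.08221751]), 'qd': array([ 2.61233822e-05,  4.85300764e-05, -7.47608392e-04, -5.57040385e-04,
        1.15577835e-03, -2.10426268e-03,  8.63833713e-04]), 'joint_torque': array([-7.06848514e-04, -6.00613832e+01,  6.81985673e-01, -2.99411845e+01,
        1.37966266e-02,  1.07930519e-02, -1.25216594e-06]), 'position': array([0.16950041, 0.60105127, 0.23042535]), 'orientation': array([-1.57089461,  0.00165141,  1.29598759]), 'contact_force': array([-0.35779696,  0.44922514,  0.65461636]), 'torque': array([-0.02074689, -0.02273751,  0.00509168]), 'width': 0.08549959185001978}
scene {'mtx': array([[451.18790446,   0.        , 254.35152429],
       [  0.        , 451.18790446, 186.0779517 ],
       [  0.        ,   0.        ,   1.        ]]), 'rvec': array([ 2.01153671, -0.80954507,  0.44747404]), 'tvec': array([-0.37928599,  0.23951885,  0.97445527])}
side {'mtx': array([[375.70293971,   0.        , 262.51094272],
       [  0.        , 375.70293971, 191.68591865],
       [  0.        ,   0.        ,   1.        ]]), 'rvec': array([ 2.52392621, -0.36015996,  0.09124996]), 'tvec': array([-0.48984978,  0.12560402,  0.9722219 ])}
wrist {'mtx': array([[297.31863964,   0.        , 251.71565351],
       [  0.        , 297.31863964, 186.91206239],
       [  0.        ,   0.        ,   1.        ]]), 'rvec': array([-2.30271078, -1.74251305, -0.26517855]), 'tvec': array([-0.62506463, -0.03684639,  0.37831947])}
```

View pics/scene0.png

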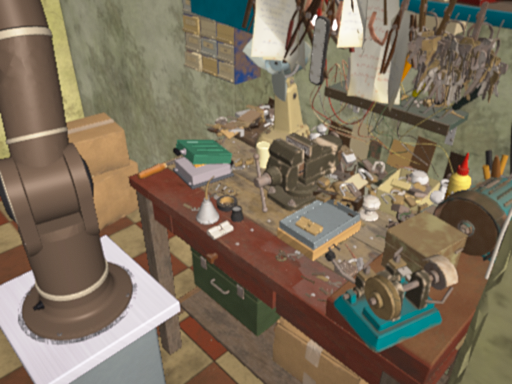

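View pics/side0.png

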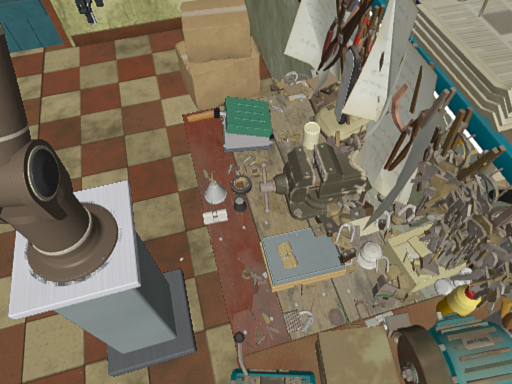

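View pics/wrist0.png

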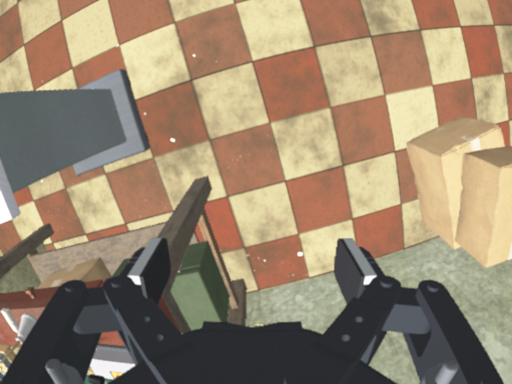

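```bash
cat > h.py <<'E'
import numpy as np, cv2
from station import robot
from scipy.spatial.transform import Rotation as Rot
def cam(c): 
    p=robot.camera_params(c); R=cv2.Rodrigues(p['rvec'])[0]; return p['mtx'],R,np.ravel(p['tvec'])
def ray(c,px):
    K,R,t=cam(c); u,v=px
    x=(u-K[0,2])/K[0,0]; y=(v-K[1,2])/K[1,1]
    if c=='wrist':
        r=np.hypot(x,y); d=np.array([x/r*np.sin(r),y/r*np.sin(r),np.cos(r)]) if r>0 else np.array([0,0,1.])
    else: d=np.array([x,y,1.]); d/=np.linalg.norm(d)
    return -R.T@t, R.T@d
def onz(c,px,z):
    o,d=ray(c,px); return o+d*(z-o[2])/d[2]
def tri(obs):
    A=np.zeros((3,3));b=np.zeros(3)
    for c,px in obs:
        o,d=ray(c,px);M=np.eye(3)-np.outer(d,d);A+=M;b+=M@o
    p=np.linalg.solve(A,b); 
    return p
def proj(c,P):
    K,R,t=cam(c); q=np.atleast_2d(P)@R.T+t
    if c=='wrist':
        rr=np.hypot(q[:,0],q[:,1]);th=np.arctan2(rr,q[:,2]);s=np.where(rr>1e-9,th/np.maximum(rr,1e-9),0)
        n=q[:,:2]*s[:,None]
    else: n=q[:,:2]/q[:,2:]
    return n*[K[0,0],K[1,1]]+[K[0,2],K[1,2]]
def Rt(o): return Rot.from_euler('xyz',o).as_matrix()
def crop(im,u0,v0,w,h,s,name):
    cv2.imwrite(f'pics/{name}.png',cv2.resize(im[v0:v0+h,u0:u0+w,::-1],None,fx=s,fy=s,interpolation=cv2.INTER_CUBIC))
E
python3 - <<'E'
from h import *
for c in ["scene","side"]:
    im=robot.camera(c)
    if c=="scene": crop(im,160,120,130,100,6,'sc_die');crop(im,260,190,110,80,7,'sc_tray')
    else: crop(im,180,80,130,100,6,'si_die');crop(im,250,215,110,80,7,'si_tray')
    for th in ["die_lid","lid_handle","thumbturn_center","nest","tray_in","brass_cylinder_center","oil_can","tape","eyeglass","steel_cylinder","file","laminated_padlock"]:
        try:
            r=robot.masks_of(th,c)
        except Exception as e: print(th,e);continue
        for k in r[:2]: print(c,th,round(k['p'],2),np.round(k['location'],1),k['mask'].sum(),np.round(onz(c,k['location'],0.02),3))
print(robot.get_state()['t'])
E
```

```text
scene die_lid 0.61 [200.4 152.2] 1162 [0.579 0.313 0.02 ]
scene die_lid 0.51 [221.2 203.8] 265 [0.434 0.035 0.02 ]
scene lid_handle 0.91 [201.2 150.3] 1121 [0.589 0.321 0.02 ]
scene lid_handle 0.67 [155.3 167.5] 228 [0.415 0.33  0.02 ]
scene nest 0.8 [197.4 162.6] 2295 [0.529 0.264 0.02 ]
scene tray_in 0.72 [324.3 221.7] 2876 [ 0.574 -0.212  0.02 ]
scene tray_in 0.6 [217.3 231.7] 288 [ 0.346 -0.052  0.02 ]
scene brass_cylinder_center 0.8 [308.1 223. ] 290 [ 0.539 -0.187  0.02 ]
scene brass_cylinder_center 0.48 [237.3 215.6] 177 [ 0.429 -0.036  0.02 ]
scene oil_can 0.71 [206.9 214.7] 417 [0.373 0.023 0.02 ]
scene tape 0.8 [223.6 204.2] 271 [0.437 0.029 0.02 ]
scene eyeglass 0.42 [198.9 165.3] 2306 [0.521 0.247 0.02 ]
scene steel_cylinder 0.62 [216.8 230.6] 234 [ 0.348 -0.048  0.02 ]
scene file 0.83 [157.  169.5] 261 [0.411 0.316 0.02 ]
scene laminated_padlock 0.76 [348.8 264.4] 240 [ 0.486 -0.354  0.02 ]
side die_lid 0.81 [246.7 112.6] 1720 [0.543 0.3   0.02 ]
side lid_handle 0.56 [243.5 119.1] 1670 [0.527 0.275 0.02 ]
side thumbturn_center 0.43 [292.5 319.4] 358 [ 0.478 -0.354  0.02 ]
side nest 0.89 [246.7 122.9] 2552 [0.532 0.256 0.02 ]
side tray_in 0.55 [300.9 257.6] 3455 [ 0.544 -0.22   0.02 ]
side brass_cylinder_center 0.9 [286.5 252.8] 358 [ 0.515 -0.198  0.02 ]
side brass_cylinder_center 0.65 [243.9 123.7] 2599 [0.523 0.255 0.02 ]
side oil_can 0.75 [213.3 192.3] 353 [0.379 0.03  0.02 ]
side tape 0.83 [246.4 180.6] 267 [0.475 0.042 0.02 ]
side tape 0.53 [247. 124.] 2596 [0.532 0.251 0.02 ]
side eyeglass 0.49 [238.6 201.7] 133 [ 0.438 -0.02   0.02 ]
side steel_cylinder 0.5 [217.3 216.4] 284 [ 0.373 -0.048  0.02 ]
side file 0.6 [199.6 114.8] 201 [0.398 0.333 0.02 ]
side laminated_padlock 0.81 [293.8 320.6] 334 [ 0.479 -0.357  0.02 ]
side laminated_padlock 0.47 [301.8 257.6] 3547 [ 0.546 -0.22   0.02 ]
1.45
```

View pics/sc_die.png

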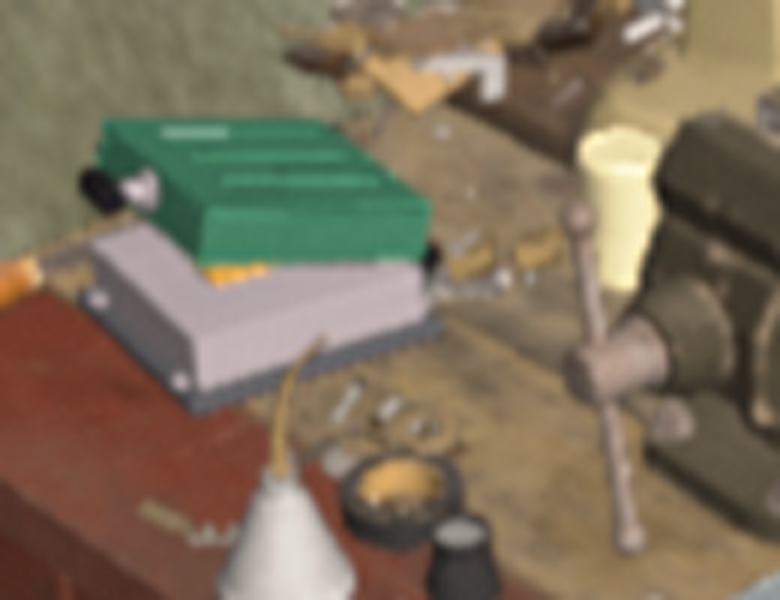

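View pics/si_die.png

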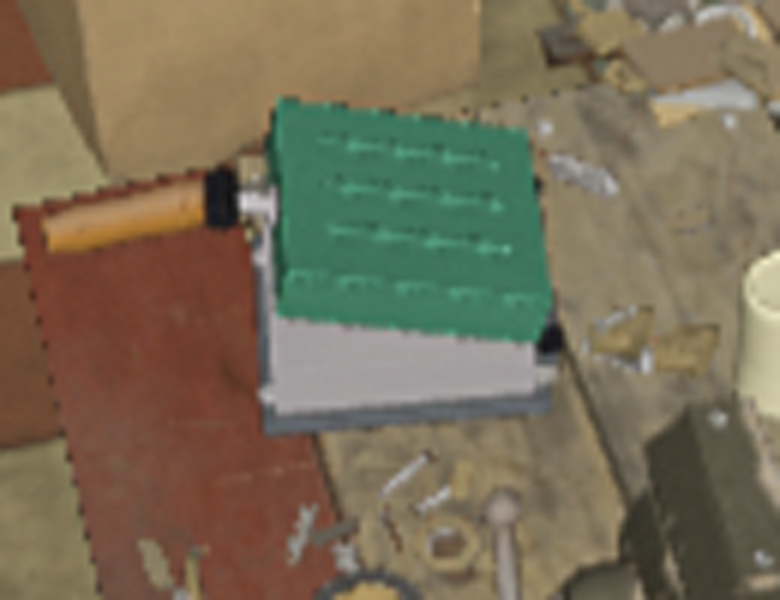

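View pics/sc_tray.png

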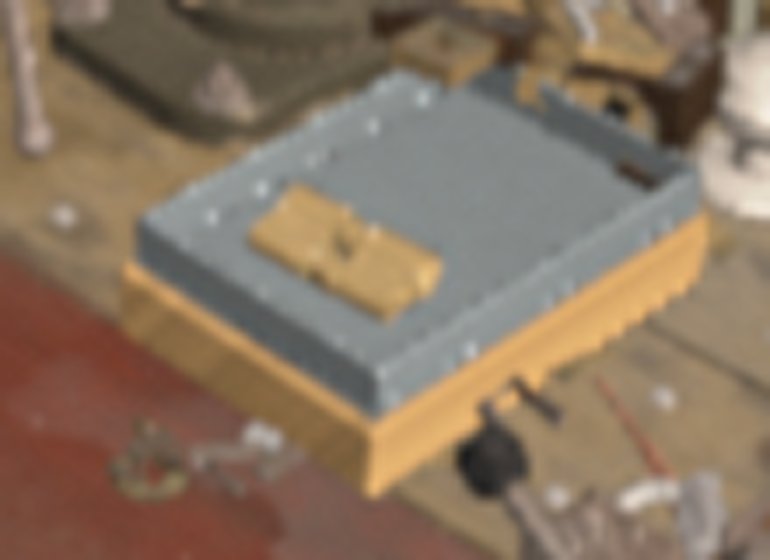

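View pics/si_tray.png

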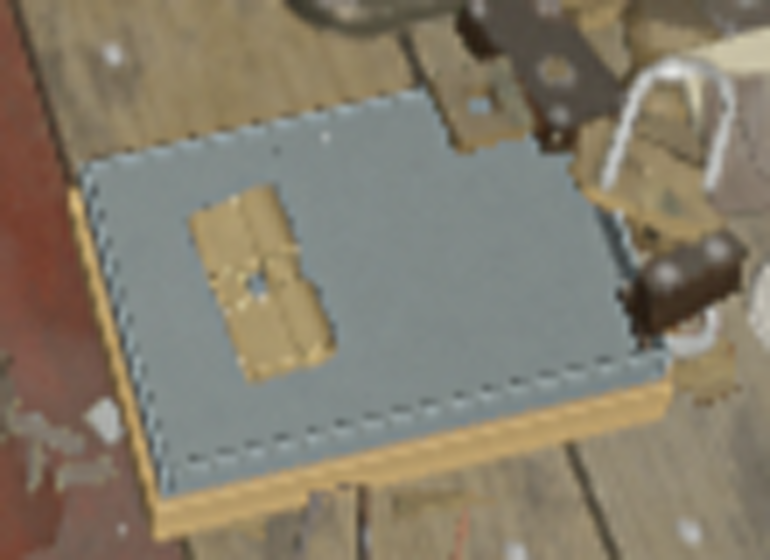

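```bash
cat > fit.py <<'E'
from h import *
from scipy.optimize import least_squares
def S(u,v,s,o): return ((u+.5)/s-.5+o[0],(v+.5)/s-.5+o[1])
sc=lambda u,v:S(u,v,6,(160,120)); si=lambda u,v:S(u,v,6,(180,80))
base=[('scene',sc(195,330),(-.060,-.06,.006)),('scene',sc(92,235),(-.060,.06,.006)),('scene',sc(195,400),(-.068,-.068,-.024)),('scene',sc(440,318),(.078,-.068,-.024)),
('side',si(275,412),(-.060,-.06,.006)),('side',si(265,428),(-.068,-.068,-.024)),('side',si(552,405),(.078,-.068,-.024))]
L=lambda x,y,z:(-x,y,z)
lid=[('scene',sc(105,120),L(.137,.06,.034)),('scene',sc(205,210),L(.137,-.06,.034)),('scene',sc(200,265),L(.137,-.06,0)),('scene',sc(430,205),L(.007,-.06,.034)),('scene',sc(428,262),L(.007,-.06,0)),('scene',sc(320,122),L(.007,.06,.034)),
('side',si(280,97),L(.137,.06,.034)),('side',si(285,280),L(.137,-.06,.034)),('side',si(280,318),L(.137,-.06,0)),('side',si(545,342),L(.007,-.06,0)),('side',si(555,292),L(.007,-.06,.034)),('side',si(525,128),L(.007,.06,.034))]
def Rz(a): return Rot.from_euler('z',a).as_matrix()
def lidp(p,P):
    x,y,w,a=p; P=Rot.from_euler('y',a).as_matrix()@np.array(P)+[.077,0,.006]
    return Rz(w)@P+[x,y,.034]
def f(p):
    r=[]
    for c,px,P in base: r.append(proj(c,Rz(p[2])@np.array(P)+[p[0],p[1],.034])[0]-px)
    for c,px,P in lid: r.append(proj(c,lidp(p,P))[0]-px)
    return np.ravel(r)
if __name__=='__main__':
    s=least_squares(f,[.54,.27,0,.15],loss='soft_l1');print(s.x);print(np.round(f(s.x).reshape(-1,2),1))
    print('handle',lidp(s.x,(-.163,0,.017)),'hinge',lidp(s.x,(0,0,0)))
    # tray
    ts=lambda u,v:S(u,v,7,(260,190)); ti=lambda u,v:S(u,v,7,(250,215))
    # outer rim corners z=.052, half .088 x .058 ; block 184x124 top z=.03
    T=[('scene',ts(137,225),(-.088,.058,.052)),('scene',ts(378,375),(-.088,-.058,.052)),('scene',ts(700,170),(.088,-.058,.052)),('scene',ts(405,70),(.088,.058,.052)),
       ('scene',ts(370,497),(-.092,-.062,0)),('scene',ts(370,430),(-.092,-.062,.03)),('scene',ts(122,262),(-.092,.062,.03)),
       ('side',ti(85,163),(-.088,.058,.052)),('side',ti(165,495),(-.088,-.058,.052)),('side',ti(157,538),(-.092,-.062,0.0)),('side',ti(70,190),(-.092,.062,.03)),('side',ti(668,372),(.088,-.058,.052))]
    def g(p): return np.ravel([proj(c,Rz(p[2])@np.array(P)+[p[0],p[1],0])[0]-px for c,px,P in T])
    s=least_squares(g,[.57,-.22,0],loss='soft_l1');print('tray',s.x);print(np.round(g(s.x).reshape(-1,2),1))
    for c,px in [('scene',ts(345,242)),('side',ti(258,285))]:
        q=onz(c,px,.05);print('brasscyl',q, Rz(s.x[2]).T@(q-[*s.x[:2],0]))
    for c,pts in [('scene',[(300,185),(440,255),(390,318),(248,238)]),('side',[(192,215),(270,185),(335,345),(255,380)])]:
        for q in pts:
            q=onz(c,(ts if c=='scene' else ti)(*q),.045); print(np.round(Rz(s.x[2]).T@(q-[*s.x[:2],0]),3))
E
python3 fit.py
```

```text
[ 0.51810375  0.23052671 -0.17809676  0.24999758]
[[ 0.3  1.2]
 [-0.1  0.5]
 [-0.2  0.1]
 [ 1.2 -0.1]
 [-0.3 -6.7]
 [-0.2 -0.4]
 [ 0.6 -0.8]
 [-0.5 -0.5]
 [ 0.9 -0. ]
 [-0.1  1.6]
 [ 1.1 -0.7]
 [-0.6 -0. ]
 [ 0.1 -1.5]
 [-0.8 -0. ]
 [ 0.3 -1.2]
 [-0.7  0.9]
 [-1.1  0.8]
 [ 0.1  1.1]
 [ 0.6 -0.3]]
handle [0.44259037 0.24411942 0.09679798] hinge [0.59388581 0.21688564 0.04      ]
tray [ 0.54621808 -0.21849316 -0.04450325]
[[-0.  -1.2]
 [ 0.3 -0.1]
 [ 1.2 -0.1]
 [ 8.6 -4.8]
 [-0.1  1. ]
 [ 0.8  0.9]
 [-0.4  0.5]
 [-1.   0.1]
 [-0.6 -2.5]
 [-0.9  1.3]
 [-0.7 -0.7]
 [ 1.4 -2.3]]
brasscyl [ 0.50498596 -0.2158675   0.05      ] [-0.04130811  0.00078871  0.05      ]
brasscyl [ 0.5069708  -0.21651707  0.05      ] [-0.03929633  0.00022808  0.05      ]
[-0.023  0.039  0.045]
[-0.017 -0.022  0.045]
[-0.056 -0.035  0.045]
[-0.06   0.029  0.045]
[-0.054  0.033  0.045]
[-0.024  0.038  0.045]
[-0.019 -0.025  0.045]
[-0.049 -0.03   0.045]
```

```bash
cat >> h.py <<'E'
W=-0.178; N=np.array([.518,.2305,.034])
def Rn(w=W): return Rot.from_euler('z',w).as_matrix()
def toolR(tilt,w=W):
    # nest axes: jaws x=+nest y, y pointing = (sin t,0,-cos t)
    x=np.array([0,1.,0]);y=np.array([np.sin(tilt),0,-np.cos(tilt)]);return Rn(w)@np.column_stack([x,y,np.cross(x,y)])
def to(P,R):
    s=robot.get_state(); R0=Rt(s['orientation']); print('t',round(s['t'],2),'pos',np.round(s['position'],4))
    print('shift',np.round(R0.T@(np.array(P)-s['position']),4),'turn',np.round(Rot.from_matrix(R0.T@R).as_rotvec(),3))
E
python3 - <<'E'
from h import *
to([.4426,.2441,.19],toolR(0))
for c in['scene','side']:
    K,R,t=cam(c);print(c,-R.T@t)
E
```

```text
t 1.45 pos [0.1696 0.6015 0.2313]
shift [-0.2699  0.0413 -0.3598] turn [-0.    -0.097  0.   ]
scene [-0.20942463 -0.76369747  0.72366961]
side [ 0.36104454 -0.56177704  0.8689062 ]
```

>>> move_arm([
  [-0.09,0.01,-0.12,0,-0.03,0,1],
  [-0.18,0.025,-0.24,0,-0.06,0,1],
  [-0.27,0.035,-0.36,0,-0.097,0,1],
  [-0.27,0.041,-0.36,0,-0.097,0,1],
  [-0.27,0.041,-0.36,0,-0.097,0,1],
  [-0.27,0.041,-0.36,0,-0.097,0,1],
  [-0.27,0.041,-0.36,0,-0.097,0,1],
  [-0.27,0.041,-0.36,0,-0.097,0,1],
  [-0.27,0.041,-0.36,0,-0.097,0,1],
  [-0.27,0.041,-0.36,0,-0.097,0,1],
])

```text
t: 2.7
position: [0.4419, 0.2458, 0.1904]
orientation: [-1.57, -0.001, 1.395]
contact_force: [-0.3, 1.0, -0.1]
width: 0.0856
```

```bash
python3 - <<'E'
from h import *
to([.4426,.2441,.19],toolR(0))
P=[[.4426,.2441,.0968]]
print(proj('wrist',P))
im=robot.camera('wrist').copy();
u,v=proj('wrist',P)[0]; cv2.circle(im,(int(u),int(v)),3,(255,0,0),1)
cv2.imwrite('pics/w1.png',im[:,:,::-1])
for k in robot.masks_of('lid_handle','wrist')[:2]: print(k['p'],k['location'],k['mask'].sum())
E
```

```text
t 2.7 pos [0.4419 0.2458 0.1904]
shift [-0.0016  0.0004 -0.001 ] turn [-0.     0.003  0.001]
[[248.8630761  192.73756656]]
0.9 [249.5, 255.6] 14229
```

View pics/w1.png

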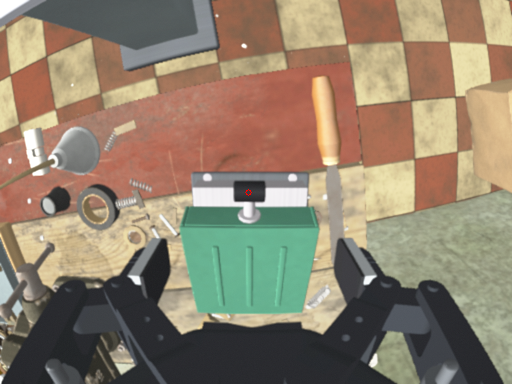

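>>> move_arm([
  [-0.0016,0.05,-0.001,0,0,0,1],
  [-0.0016,0.1,0.0005,0,0,0,1],
  [-0.0016,0.11,0.0005,0,0,0,1],
  [-0.0016,0.11,0.0005,0,0,0,1],
  [-0.0016,0.11,0.0005,0,0,0,0],
  [-0.0016,0.11,0.0005,0,0,0,0],
  [-0.0016,0.11,0.0005,0,0,0,0],
  [-0.0016,0.11,0.0005,0,0,0,0],
  [-0.0016,0.11,0.0005,0,0,0,0],
], newtons=40)

```text
t: 3.92
position: [0.4424, 0.2435, 0.0808]
orientation: [-1.572, -0.002, 1.394]
contact_force: [0.5, 4.8, 0.9]
width: 0.0256
```

```bash
python3 - <<'E'
from h import *
print(robot.get_state())
cv2.imwrite('pics/w2.png',robot.camera('wrist')[:,:,::-1])
E
```

```text
{'t': 3.925, 'q': array([-0.71353419,  0.40160064,  0.14291832,  2.04166634, -0.08733247,
        0.70225872,  0.87831411]), 'qd': array([-9.15617170e-05,  2.84999033e-03,  1.37592852e-03,  4.14348226e-04,
        3.75497115e-04, -2.28031839e-03,  9.92616590e-04]), 'joint_torque': array([ 1.95029274e+00, -4.87755775e+01,  4.33459684e+00, -1.93192810e+01,
        7.83999693e-01,  5.85416481e-01,  2.34041683e-02]), 'position': array([0.44236137, 0.24349488, 0.08075392]), 'orientation': array([-1.57151378, -0.00159827,  1.39351694]), 'contact_force': array([0.46433394, 4.76410642, 0.89436943]), 'torque': array([ 0.77371743,  0.02813581, -0.00829751]), 'width': 0.02559841810641149}
```

View pics/w2.png

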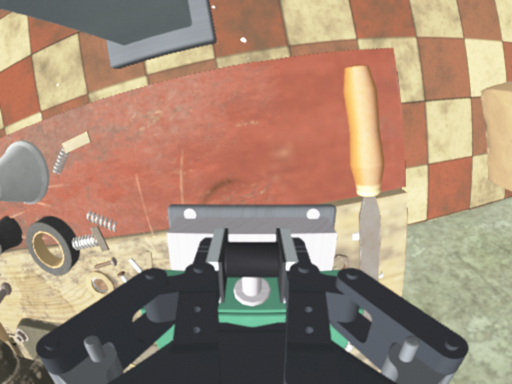

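```bash
python3 - <<'E'
import numpy as np
r=.1639;p0=.354
for b in (0,.4):
  for i in range(1,11):
    d=b+i*.04; f=lambda p:np.array([-np.sin(p),np.cos(p)])*r
    print(np.round([-(f(p0+d)[1]*-1+f(p0+b)[1]), f(p0+d)[0]-f(p0+b)[0]],4)) # shift y=-dz, z=-dx
E
```

```text
[-0.0024 -0.0061]
[-0.005  -0.0121]
[-0.0079 -0.018 ]
[-0.011  -0.0238]
[-0.0144 -0.0294]
[-0.0179 -0.0349]
[-0.0217 -0.0403]
[-0.0257 -0.0455]
[-0.0299 -0.0505]
[-0.0343 -0.0554]
[-0.0046 -0.0047]
[-0.0093 -0.0092]
[-0.0143 -0.0135]
[-0.0194 -0.0176]
[-0.0247 -0.0215]
[-0.0301 -0.0252]
[-0.0357 -0.0286]
[-0.0414 -0.0319]
[-0.0472 -0.0349]
[-0.0531 -0.0377]
```

>>> move_arm([
  [0,-0.0061,-0.0024,0,0,0,0],
  [0,-0.0121,-0.005,0,0,0,0],
  [0,-0.018,-0.0079,0,0,0,0],
  [0,-0.0238,-0.011,0,0,0,0],
  [0,-0.0294,-0.0144,0,0,0,0],
  [0,-0.0349,-0.0179,0,0,0,0],
  [0,-0.0403,-0.0217,0,0,0,0],
  [0,-0.0455,-0.0257,0,0,0,0],
  [0,-0.0505,-0.0299,0,0,0,0],
  [0,-0.0554,-0.0343,0,0,0,0],
])

```text
t: 5.22
position: [0.4755, 0.2375, 0.1349]
orientation: [-1.57, -0.001, 1.394]
contact_force: [3.0, 7.3, -9.0]
width: 0.0248
```

```bash
python3 - <<'E'
from h import *
s=robot.get_state();print(s['position'],s['contact_force'],s['orientation'],s['width'])
cv2.imwrite('pics/w3.png',robot.camera('wrist')[:,:,::-1])
E
```

```text
[0.47546263 0.23747251 0.1348656 ] [ 2.95177165  7.28979784 -8.97580487] [-1.56983976e+00 -5.61167325e-04  1.39374798e+00] 0.024757189185857988
```

View pics/w3.png

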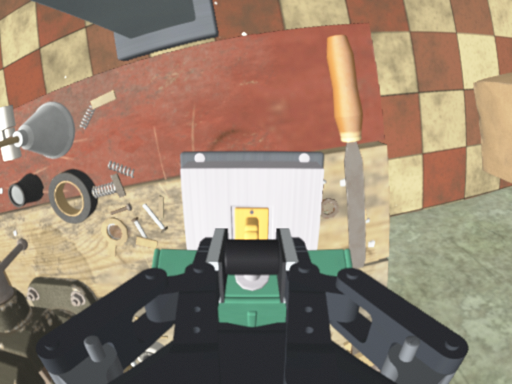

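>>> move_arm([
  [0.0005,-0.0047,-0.0046,0,0,0,0],
  [0.001,-0.0092,-0.0093,0,0,0,0],
  [0.001,-0.0135,-0.0143,0,0,0,0],
  [0.001,-0.0176,-0.0194,0,0,0,0],
  [0.001,-0.0215,-0.0247,0,0,0,0],
  [0.001,-0.0252,-0.0301,0,0,0,0],
  [0.001,-0.0286,-0.0357,0,0,0,0],
  [0.001,-0.0319,-0.0414,0,0,0,0],
  [0.001,-0.0349,-0.0472,0,0,0,0],
  [0.001,-0.0377,-0.0531,0,0,0,0],
])

```text
t: 6.52
position: [0.5283, 0.2279, 0.1734]
orientation: [-1.57, 0.0, 1.393]
contact_force: [-1.0, 4.6, -8.5]
width: 0.0255
```

```bash
python3 - <<'E'
from h import *
s=robot.get_state();print(s['position'],s['contact_force'],s['width'])
im=robot.camera('side');crop(im,180,60,130,100,6,'si3')
im=robot.camera('scene');crop(im,160,80,130,120,5,'sc3')
E
```

```text
[0.52831036 0.22792844 0.173444  ] [-1.03641646  4.5943464  -8.45879652] 0.025476616732799058
```

View pics/si3.png

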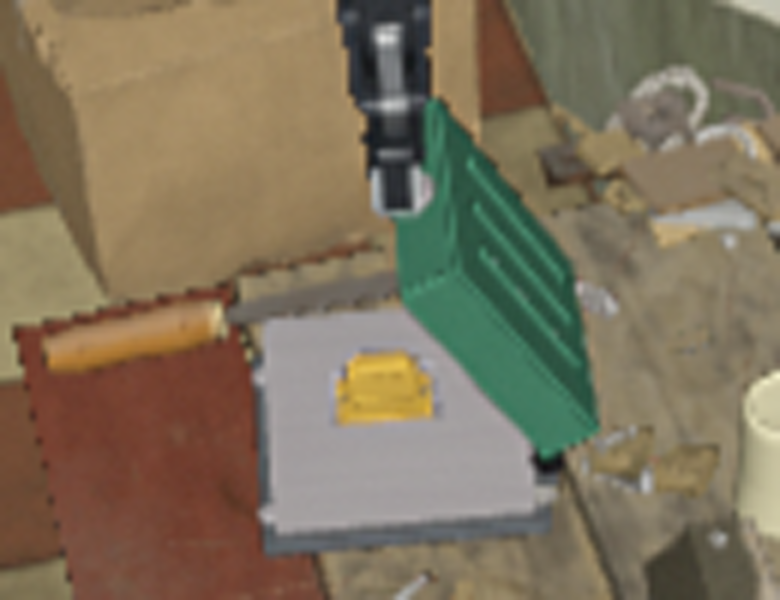

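View pics/sc3.png

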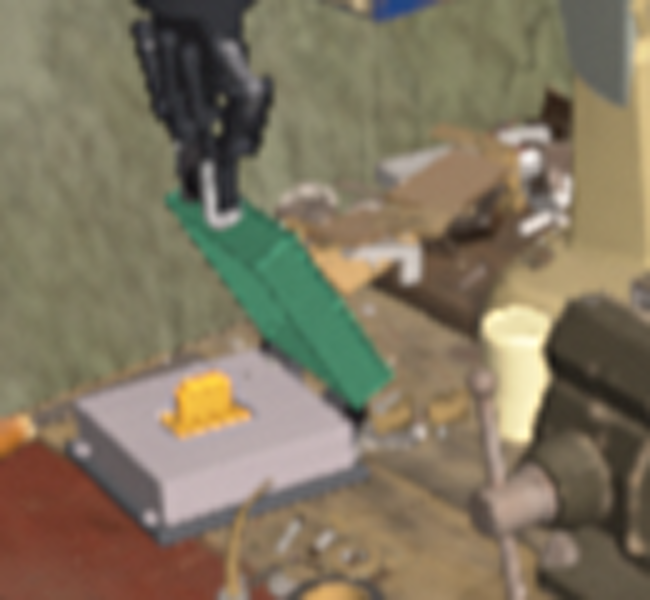

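>>> move_arm([
  [0,0,0,0,0,0,1],
  [0,0,0,0,0,0,1],
  [0,0,0,0,0,0,1],
  [0,0,0,0,0,0,1],
  [0,-0.03,0,0,0,0,1],
  [0,-0.06,0,0,0,0,1],
  [0,-0.09,0.02,0,0,0,1],
  [0,-0.1,0.07,0,0,0,1],
  [0,-0.1,0.1,0,0,0,1],
  [0,-0.1,0.1,0,0,0,1],
])

```text
t: 7.88
position: [0.4281, 0.2465, 0.274]
orientation: [-1.571, -0.001, 1.396]
contact_force: [0.9, 0.2, 0.3]
width: 0.0853
```

```bash
python3 - <<'E'
from h import *
s=robot.get_state();print(s['position'],s['contact_force'],s['width'],s['q'])
im=robot.camera('side');crop(im,180,60,130,100,6,'si4');print(cam('wrist')[1].T@-cam('wrist')[2])
im=robot.camera('scene');crop(im,160,80,130,120,5,'sc4')
for c in ['scene','side']:
    for k in robot.masks_of('thumbturn_center',c)[:1]: print(c,k['p'],k['location'],k['mask'].sum(),onz(c,k['location'],.052))
print(tri([(c,robot.masks_of('thumbturn_center',c)[0]['location']) for c in ['scene','side']]))
E
```

```text
[0.42813103 0.24645543 0.27399429] [0.87263696 0.24404207 0.29251911] 0.08530389215638613 [-0.75359863  0.14476245  0.15099197  1.856171   -0.02467147  1.14163121
  0.80192421]
[0.35336971 0.26012646 0.41483491]
scene 0.7 [309.8, 222.9] 282 [ 0.50842793 -0.2158129   0.052     ]
side 0.7 [208.9, 112.5] 365 [0.42554012 0.3012154  0.052     ]
[ 0.36675781 -0.23264175  0.33064685]
```

View pics/si4.png

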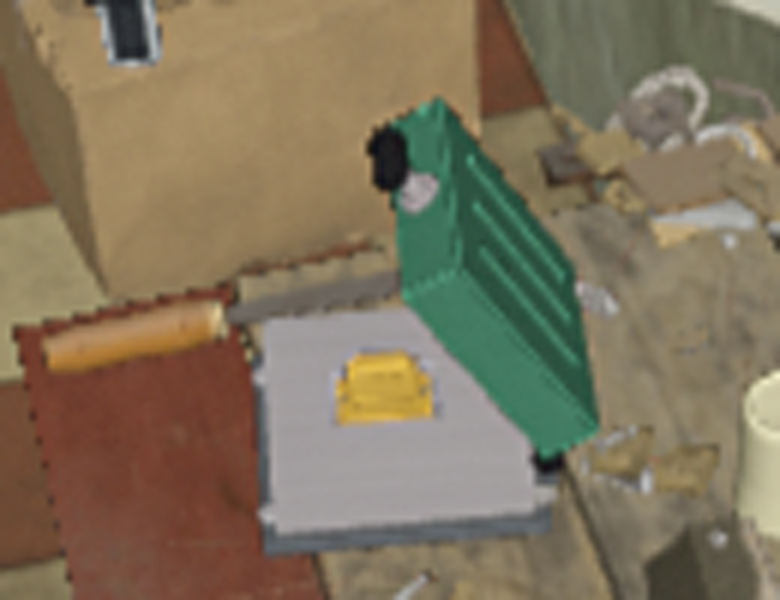

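View pics/sc4.png

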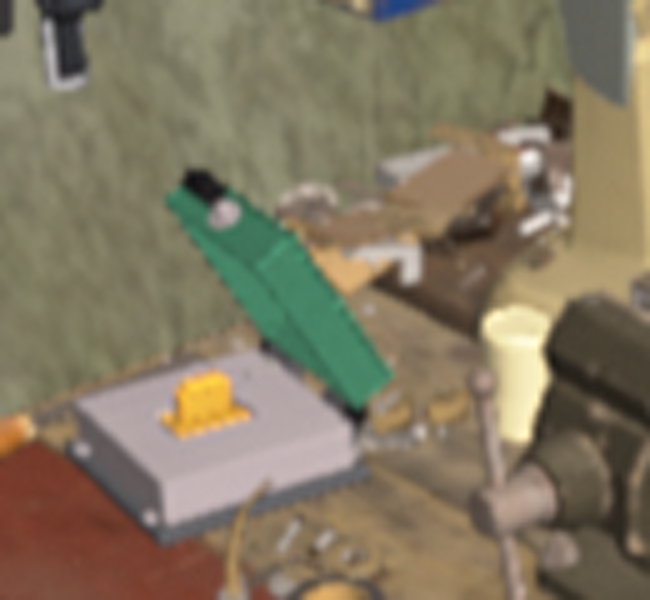

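```bash
python3 - <<'E'
from h import *
from scipy.optimize import least_squares
ic=lambda u,v,s,o:((u+.5)/s-.5+o[0],(v+.5)/s-.5+o[1])
sc=lambda u,v:ic(u,v,5,(160,80)); si=lambda u,v:ic(u,v,6,(180,60))
T=[('scene',sc(77,408),(-.06,.06,.006)),('scene',sc(162,484),(-.06,-.06,.006)),('scene',sc(352,425),(.07,-.06,.006)),
('scene',sc(160,540),(-.068,-.068,-.034)),('scene',sc(370,470),(.078,-.068,-.024)),
('side',si(265,318),(-.06,.06,.006)),('side',si(277,530),(-.06,-.06,.006)),('side',si(265,550),(-.068,-.068,-.03)),('side',si(530,512),(.07,-.06,.006)),
# casting foot plate corners top z=.006
('scene',sc(180,438),(-.024,-.015,.006)),('scene',sc(250,415),(.024,-.015,.006)),('side',si(337,423),(-.024,-.015,.006)),('side',si(433,418),(.024,-.015,.006)),
]
g=lambda p:np.ravel([proj(c,Rn(p[2])@np.array(P)+[p[0],p[1],.034])[0]-px for c,px,P in T])
s=least_squares(g,[*N[:2],W],loss='soft_l1');print(s.x);print(np.round(g(s.x).reshape(-1,2),1))
for c,col,o in (('scene',5,(160,80)),('side',6,(180,60))):
    im=cv2.imread('pics/%s4.png'%('sc' if c=='scene' else 'si'))
    R=Rn(s.x[2]);b=np.array([s.x[0],s.x[1],.034])
    for P in [(x*.024,y*.015,.006) for x in(-1,1) for y in (-1,1)]+[(x*.014,y*.006,.032) for x in(-1,1) for y in (-1,1)]:
        q=proj(c,R@np.array(P)+b)[0]; q=((q-o)+.5)*col-.5
        cv2.circle(im,tuple(int(round(v)) for v in q),3,(0,0,255),-1)
    cv2.imwrite('pics/ov_%s.png'%c,im)
E
```

```text
[ 0.51574777  0.22702822 -0.20105019]
[[ 0.1 -1.6]
 [-0.2  0. ]
 [ 0.3  0.1]
 [-0.1  2.3]
 [ 0.5 -0. ]
 [-0.4  0.6]
 [-1.6 -5.7]
 [-1.   1.2]
 [ 0.4 -5.7]
 [ 0.5 -0.5]
 [ 0.5 -0. ]
 [ 0.1  0.1]
 [ 0.1 -0.2]]
```

View pics/ov_scene.png

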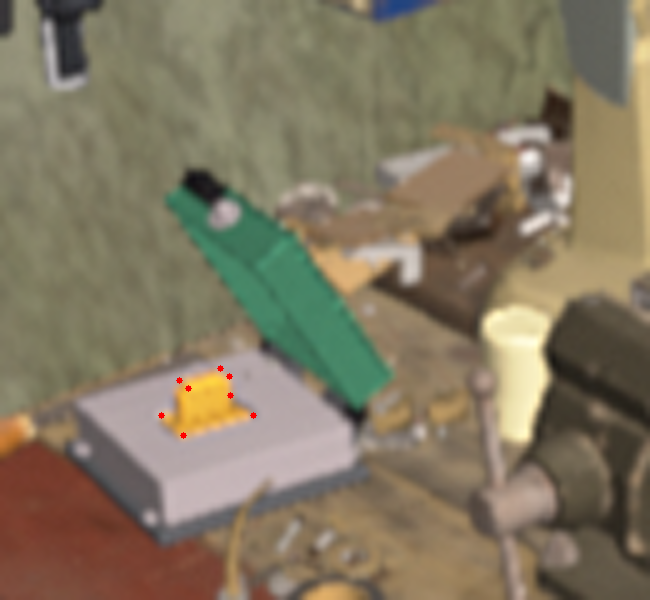

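View pics/ov_side.png

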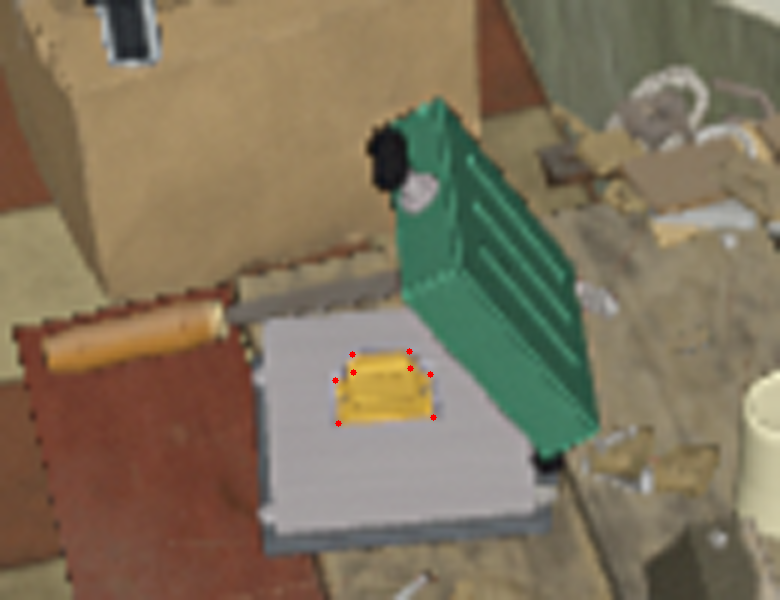

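```bash
python3 - <<'E'
from h import *
from scipy.optimize import least_squares
ic=lambda u,v,s,o:((u+.5)/s-.5+o[0],(v+.5)/s-.5+o[1])
sc=lambda u,v:ic(u,v,5,(160,80)); si=lambda u,v:ic(u,v,6,(180,60))
T=[('scene',sc(77,408),(-.06,.06,.006)),('scene',sc(162,484),(-.06,-.06,.006)),('scene',sc(352,425),(.07,-.06,.006)),
('scene',sc(160,540),(-.068,-.068,-.034)),('scene',sc(370,470),(.078,-.068,-.024)),
('side',si(265,318),(-.06,.06,.006)),('side',si(277,530),(-.06,-.06,-.024)),('side',si(265,550),(-.068,-.068,-.03)),('side',si(530,512),(.07,-.06,-.024)),
('scene',sc(180,438),(-.024,-.015,.006)),('scene',sc(250,415),(.024,-.015,.006)),('side',si(337,423),(-.024,-.015,.006)),('side',si(433,418),(.024,-.015,.006)),
('scene',sc(176,386),(-.014,.006,.032)),('scene',sc(231,379),(.014,-.006,.032)),('side',si(363,352),(-.014,.006,.032)),('side',si(410,352),(.014,.006,.032)),
]
g=lambda p:np.ravel([proj(c,Rn(p[2])@np.array(P)+[p[0],p[1],.034])[0]-px for c,px,P in T])
s=least_squares(g,[*N[:2],W],loss='soft_l1');print(s.x);print(np.round(g(s.x).reshape(-1,2),1))
th=np.radians(38);n=np.array([.518,.229,0])
R=toolR(th,-.18); G=n+[0,0,.052]-R[:,1]*.09   # TCP 90mm back along axis
to(G,R); print(G)
E
```

```text
[ 0.51643701  0.22834496 -0.20112169]
[[-0.  -1.8]
 [-0.3 -0.2]
 [ 0.2 -0.1]
 [-0.1  2.1]
 [ 0.4 -0.3]
 [-0.3  0.3]
 [-0.5  0.6]
 [-0.9  0.8]
 [ 0.6  0.7]
 [ 0.4 -0.7]
 [ 0.4 -0.3]
 [ 0.2 -0.3]
 [ 0.2 -0.5]
 [ 0.6 -1.5]
 [-0.5 -0.8]
 [-1.7  0. ]
 [-0.1 -0.6]]
t 8.18 pos [0.4306 0.2453 0.2732]
shift [-0.0004  0.1502 -0.0335] turn [-0.663  0.001 -0.   ]
[0.46348568 0.23891995 0.12292097]
```

>>> move_arm([
  [0,0.0,0,-0.16,0,0,0.5],
  [0,0.03,0,-0.33,0,0,0.5],
  [0,0.08,-0.01,-0.5,0,0,0.5],
  [0,0.12,-0.02,-0.66,0,0,0.5],
  [0,0.15,-0.033,-0.66,0,0,0.5],
  [0,0.15,-0.033,-0.66,0,0,0.5],
  [0,0.15,-0.033,-0.66,0,0,0.5],
  [0,0.15,-0.033,-0.66,0,0,0.5],
])

```text
t: 9.18
position: [0.463, 0.2399, 0.1242]
orientation: [-2.231, 0.001, 1.392]
contact_force: [-0.5, -0.1, -0.0]
width: 0.0424
```

```bash
python3 - <<'E'
from h import *
s=robot.get_state();print(s['position'],s['orientation'],s['width'],s['q'])
im=robot.camera('wrist').copy()
cv2.imwrite('pics/w5.png',im[:,:,::-1])
for (x,y,w) in [(.5165,.2283,-.2),(.518,.2305,-.178)]:
    for P in [(a*.024,b*.015,.006) for a in(-1,1) for b in (-1,1)]+[(a*.014,b*.006,.032) for a in(-1,1) for b in (-1,1)]+[(-.06,.06,.006),(-.06,-.06,.006)]:
        print(np.round(proj('wrist',Rn(w)@np.array(P)+[x,y,.034])[0],1),end=' ')
    print()
b=im[130:330,150:350,::-1];cv2.imwrite('pics/w5c.png',cv2.resize(b,None,fx=3,fy=3,interpolation=cv2.INTER_CUBIC))
E
```

```text
[0.46301162 0.23989322 0.12419166] [-2.23089566e+00  5.63905439e-04  1.39196763e+00] 0.04240402048343848 [-1.08204495  0.28650946  0.13578521  2.35246466  1.26777747  0.58154878
 -0.68904264]
[229.5 161.3] [267.8 161.7] [231.6 194.9] [264.4 195.3] [240.4 196.3] [256.3 196.4] [240.8 214.4] [255.1 214.6] [333.7 131. ] [164.6 128.9] 
[232.  162.4] [270.2 162.4] [234.9 195.8] [267.6 195.7] [243.3 197.1] [259.  197.1] [244.1 215.1] [258.4 215.1] [335.2 130.8] [166.8 131.2]
```

View pics/w5.png

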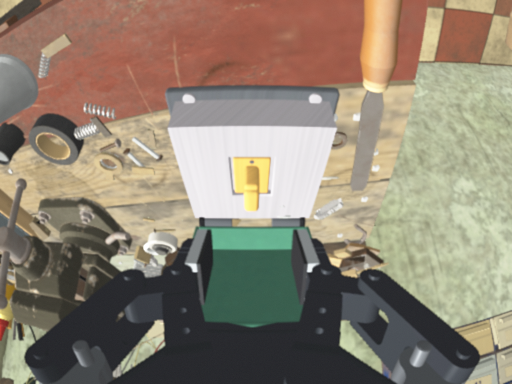

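View pics/w5c.png

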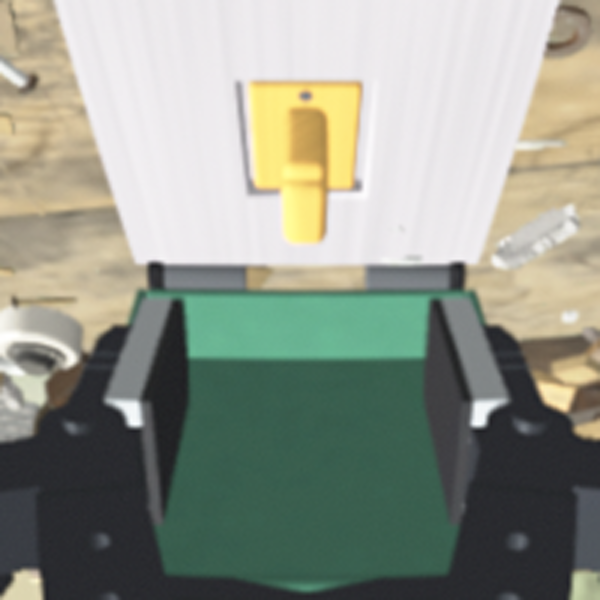

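```bash
python3 - <<'E'
from h import *
R=toolR(.66,-.18); n=np.array([.5165,.2305,0])
to(n+Rn(-.18)@[.003,0,.0495],R)
E
```

```text
t 9.22 pos [0.4632 0.2401 0.1246]
shift [-0.0001  0.0944  0.001 ] turn [0.001 0.    0.001]
```

>>> move_arm([
  [0,0.03,0,0,0,0,0.5],
  [0,0.06,0,0,0,0,0.5],
  [0,0.08,0.001,0,0,0,0.5],
  [0,0.09,0.001,0,0,0,0.5],
  [0,0.094,0.001,0,0,0,0.5],
  [0,0.094,0.001,0,0,0,0.5],
])

```text
t: 9.98
position: [0.5189, 0.23, 0.0494]
orientation: [-2.232, -0.001, 1.392]
contact_force: [1.0, 0.5, -0.5]
width: 0.0426
```

```bash
python3 - <<'E'
from h import *
s=robot.get_state();print(s['position'],s['contact_force'],s['width'])
im=robot.camera('wrist')
cv2.imwrite('pics/w6.png',im[:,:,::-1])
im=robot.camera('side');crop(im,180,60,130,100,6,'si6')
E
```

```text
[0.51894569 0.22997984 0.04943217] [ 1.01653158  0.46664439 -0.54397471] 0.042556282931035166
```

View pics/w6.png

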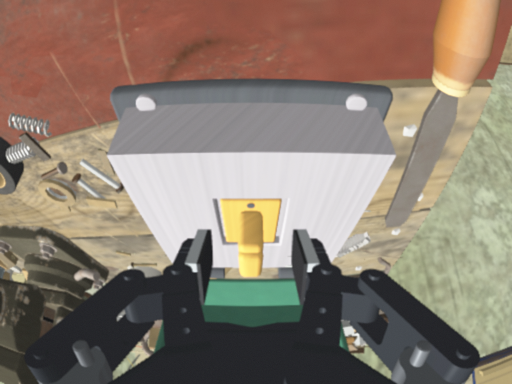

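View pics/si6.png

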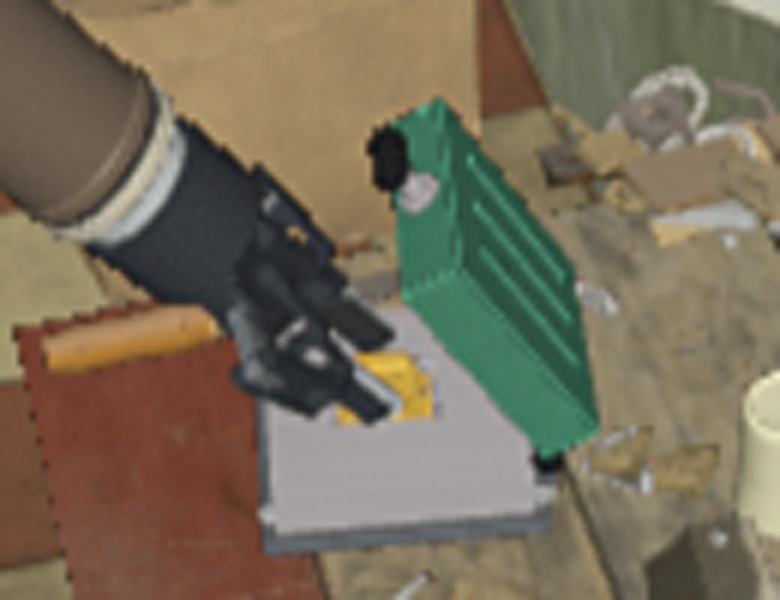

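>>> move_arm([
  [0,0,0,0,0,0,0],
  [0,0,0,0,0,0,0],
  [0,0,0,0,0,0,0],
  [0,0,0,0,0,0,0],
  [0,0,0,0,0,0,0],
], newtons=60)

```text
t: 10.7
position: [0.5182, 0.2301, 0.049]
orientation: [-2.231, -0.0, 1.393]
contact_force: [-4.5, -0.2, 5.9]
width: 0.0108
```

```bash
python3 - <<'E'
from h import *
s=robot.get_state();print(s['position'],s['contact_force'],s['width'])
im=robot.camera('wrist')
b=im[150:320,150:350,::-1];cv2.imwrite('pics/w7c.png',cv2.resize(b,None,fx=3,fy=3,interpolation=cv2.INTER_CUBIC))
E
```

```text
[0.51816222 0.23008192 0.04897989] [-4.45573789 -0.19009081  5.85689963] 0.010801902674966998
```

View pics/w7c.png

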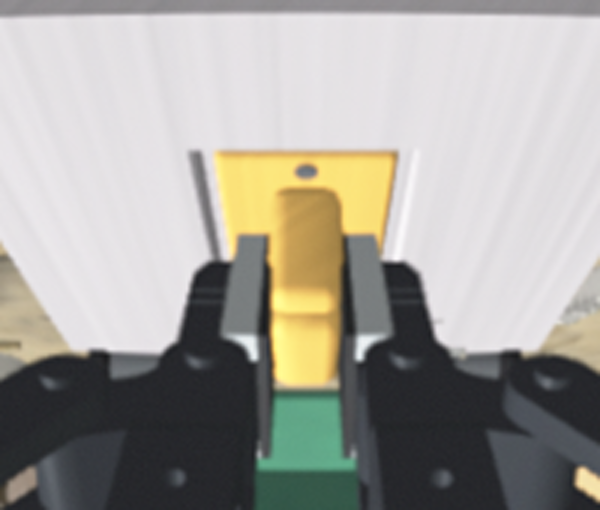

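>>> move_arm([
  [0,-0.004,-0.003,0,0,0,0],
  [0,-0.0095,-0.0074,0,0,0,0],
  [0,-0.015,-0.0074,0,0,0,0],
  [0,-0.025,-0.0074,0,0,0,0],
  [0,-0.035,-0.0074,0,0,0,0],
  [0,-0.045,-0.0074,0,0,0,0],
  [0,-0.055,-0.0074,0,0,0,0],
  [0,-0.065,-0.0074,0,0,0,0],
  [0,-0.08,-0.0074,0,0,0,0],
  [0,-0.08,-0.0074,0,0,0,0],
])

```text
t: 12.0
position: [0.4754, 0.238, 0.1168]
orientation: [-2.231, -0.001, 1.394]
contact_force: [-0.2, 0.1, -1.3]
width: 0.0111
```

```bash
python3 - <<'E'
from h import *
s=robot.get_state();print(s['position'],s['contact_force'],s['width'],s['q'])
cv2.imwrite('pics/w8.png',robot.camera('wrist')[:,:,::-1])
im=robot.camera('side');crop(im,180,60,130,100,6,'si8')
E
```

```text
[0.47537412 0.23804502 0.11683233] [-0.17273526  0.09647905 -1.32925061] 0.011117579014770862 [-1.08375439  0.3128019   0.17504495  2.3457194   1.31015802  0.54528548
 -0.71044742]
```

View pics/w8.png

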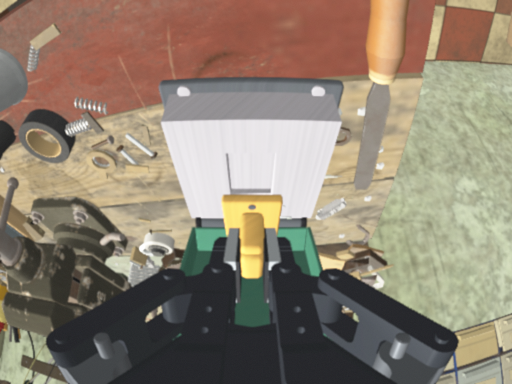

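View pics/si8.png

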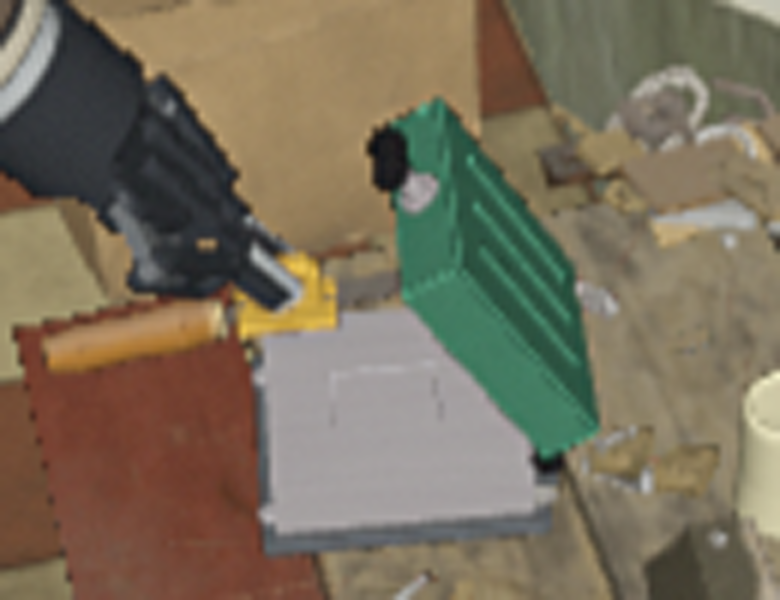

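```bash
python3 - <<'E'
from h import *
R=toolR(.66,-.18)
to([.46,.24,.29],R)
E
```

```text
t 12.1 pos [0.4758 0.2376 0.1162]
shift [-0.0003 -0.1471 -0.0939] turn [0.    0.002 0.002]
```

>>> move_arm([
  [0,-0.018,-0.008,0,0,0,0],
  [0,-0.04,-0.024,0,0,0,0],
  [0,-0.065,-0.04,0,0,0,0],
  [0,-0.09,-0.056,0,0,0,0],
  [0,-0.115,-0.072,0,0,0,0],
  [0,-0.135,-0.086,0,0,0,0],
  [0,-0.147,-0.094,0,0,0,0],
  [0,-0.147,-0.094,0,0,0,0],
])

```text
t: 13.1
position: [0.4604, 0.2403, 0.2903]
orientation: [-2.231, -0.001, 1.392]
contact_force: [0.3, 0.6, -1.1]
width: 0.0112
```

```bash
python3 - <<'E'
from h import *
s=robot.get_state();print(s['width'],s['q'],s['contact_force'])
to([.48,.03,.29],toolR(.66,-.11))
to([.55,-.21,.29],toolR(.66,-.045))
E
```

```text
0.01116053252194577 [-1.08788441 -0.01942767  0.11585046  2.17709514  0.82641593  0.86873389
 -0.0955844 ] [ 0.33113005  0.63279949 -1.07639962]
t 13.1 pos [0.4604 0.2403 0.2903]
shift [-0.2035  0.0348 -0.0446] turn [ 0.001 -0.055 -0.041]
t 13.1 pos [0.4604 0.2403 0.2903]
shift [-0.4273  0.103  -0.1328] turn [ 0.001 -0.106 -0.081]
```

>>> move_arm([
  [-0.015,0.002,-0.003,0,-0.004,-0.003,0],
  [-0.04,0.007,-0.009,0,-0.01,-0.008,0],
  [-0.07,0.012,-0.015,0,-0.018,-0.014,0],
  [-0.1,0.017,-0.022,0,-0.027,-0.02,0],
  [-0.13,0.022,-0.029,0,-0.035,-0.026,0],
  [-0.16,0.028,-0.035,0,-0.043,-0.032,0],
  [-0.185,0.032,-0.041,0,-0.05,-0.037,0],
  [-0.203,0.035,-0.045,0,-0.055,-0.041,0],
  [-0.203,0.035,-0.045,0,-0.055,-0.041,0],
])

```text
t: 14.22
position: [0.4794, 0.0278, 0.2886]
orientation: [-2.229, 0.002, 1.458]
contact_force: [-0.1, 1.0, -2.0]
width: 0.0107
```

```bash
python3 - <<'E'
from h import *
s=robot.get_state();print(s['width'],s['q'],s['contact_force'])
to([.55,-.21,.29],toolR(.66,-.045))
cv2.imwrite('pics/w9.png',robot.camera('wrist')[:,:,::-1])
cv2.imwrite('pics/s9.png',robot.camera('scene')[:,:,::-1])
E
```

```text
0.0106885133498602 [-0.83449476 -0.28229125  0.37273468  2.36810164  0.82200628  0.60916166
  0.42357449] [-0.11126749  0.99476373 -1.98930444]
t 14.22 pos [0.4794 0.0278 0.2886]
shift [-0.2283  0.0586 -0.0773] turn [-0.002 -0.053 -0.043]
```

View pics/w9.png

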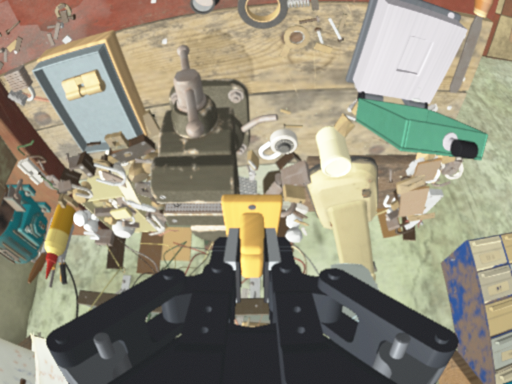

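View pics/s9.png

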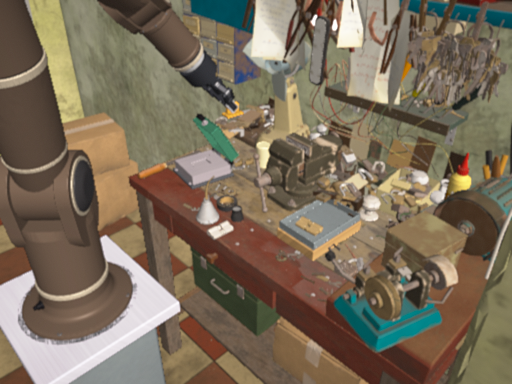

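```bash
python3 - <<'E'
from h import *
for p,w in [((.51,.02,.29),-.11),((.535,-.01,.29),-.1),((.545,-.05,.29),-.085),((.555,-.1,.29),-.07),((.565,-.15,.29),-.06),((.575,-.215,.27),-.045)]: to(p,toolR(.66,w))
E
```

```text
t 14.32 pos [0.4798 0.0299 0.2892]
shift [-0.0065  0.0184 -0.025 ] turn [-0.001  0.001 -0.002]
t 14.32 pos [0.4798 0.0299 0.2892]
shift [-0.0336  0.0357 -0.0473] turn [-0.001 -0.007 -0.008]
t 14.32 pos [0.4798 0.0299 0.2892]
shift [-0.0722  0.0445 -0.0586] turn [-0.001 -0.019 -0.017]
t 14.32 pos [0.4798 0.0299 0.2892]
shift [-0.1208  0.054  -0.0707] turn [-0.001 -0.031 -0.026]
t 14.32 pos [0.4798 0.0299 0.2892]
shift [-0.1694  0.0636 -0.0829] turn [-0.001 -0.039 -0.032]
t 14.32 pos [0.4798 0.0299 0.2892]
shift [-0.2329  0.0899 -0.0841] turn [-0.001 -0.05  -0.041]
```

>>> move_arm([
  [-0.003,0.01,-0.013,0,0,0,0],
  [-0.007,0.02,-0.027,0,0,0,0],
  [-0.018,0.028,-0.037,0,-0.003,-0.004,0],
  [-0.034,0.036,-0.047,0,-0.007,-0.008,0],
  [-0.053,0.04,-0.053,0,-0.013,-0.012,0],
  [-0.072,0.0445,-0.0586,0,-0.019,-0.017,0],
  [-0.096,0.049,-0.065,0,-0.025,-0.021,0],
  [-0.12,0.054,-0.07,0,-0.031,-0.026,0],
  [-0.12,0.054,-0.07,0,-0.031,-0.026,0],
])

```text
t: 15.45
position: [0.5551, -0.0993, 0.29]
orientation: [-2.23, -0.0, 1.5]
contact_force: [-0.1, 0.3, -0.8]
width: 0.0099
```

```bash
python3 - <<'E'
from h import *
s=robot.get_state();print(s['width'],s['q'],s['contact_force'])
for p,w in [((.565,-.15,.29),-.06),((.575,-.215,.27),-.045)]: to(p,toolR(.66,w))
E
```

```text
0.009944555206355603 [-0.96427591 -0.22473528  0.96241095  2.25401525  0.52996792  0.39561732
  1.12247922] [-0.12077971  0.31831257 -0.8395409 ]
t 15.45 pos [ 0.5551 -0.0993  0.29  ]
shift [-0.0499  0.0083 -0.0106] turn [-0.001 -0.008 -0.006]
t 15.45 pos [ 0.5551 -0.0993  0.29  ]
shift [-0.114   0.0329 -0.0099] turn [-0.001 -0.02  -0.015]
```

```bash
python3 - <<'E'
from h import *
print(robot.get_state()['width'])
im=robot.camera('wrist')
cv2.imwrite('pics/w10.png',im[:,:,::-1])
print(robot.get_state()['width'])
E
```

```text
0.009944555206355603
0.010373860345675742
```

View pics/w10.png

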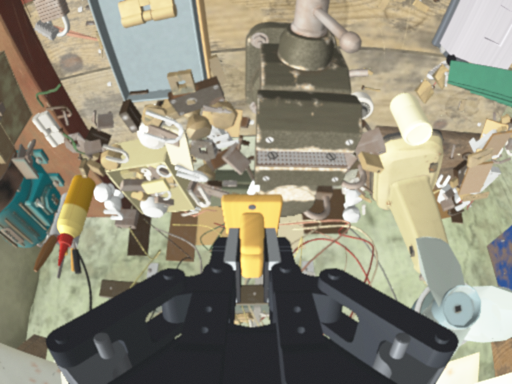

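>>> move_arm([
  [-0.015,0.003,-0.003,0,-0.003,-0.002,0],
  [-0.035,0.006,-0.007,0,-0.005,-0.004,0],
  [-0.05,0.009,-0.0106,0,-0.008,-0.006,0],
  [-0.07,0.016,-0.0106,0,-0.012,-0.009,0],
  [-0.09,0.024,-0.01,0,-0.016,-0.012,0],
  [-0.107,0.031,-0.01,0,-0.02,-0.015,0],
  [-0.115,0.033,-0.01,0,-0.02,-0.015,0],
  [-0.115,0.033,-0.01,0,-0.02,-0.015,0],
])

```text
t: 16.5
position: [0.5655, -0.209, 0.2788]
orientation: [-2.233, 0.004, 1.525]
contact_force: [0.3, 0.2, -0.9]
width: 0.0109
```

```bash
python3 - <<'E'
from h import *
s=robot.get_state();print(s['width'],s['q'],s['contact_force'])
for p,w in [((.583,-.22,.15),-.045),((.583,-.22,.07),-.045)]: to(p,toolR(.66,w))
E
```

```text
0.010871015078122227 [-1.1810215  -0.29206349  1.43797111  2.18200568  0.30829782  0.36347701
  1.62154042] [ 0.30458006  0.18331912 -0.88285757]
t 16.5 pos [ 0.5655 -0.209   0.2788]
shift [-0.0097  0.1126  0.0651] turn [ 0.003  0.001 -0.004]
t 16.5 pos [ 0.5655 -0.209   0.2788]
shift [-0.0094  0.1757  0.1143] turn [ 0.003  0.001 -0.004]
```

>>> move_arm([
  [0.003,0.006,0.005,0,0,0,0],
  [0.006,0.014,0.011,0,0,0,0],
  [0.006,0.024,0.019,0,0,0,0],
  [0.006,0.034,0.027,0,0,0,0],
  [0.006,0.034,0.027,0,0,0,0],
])

```text
t: 17.12
position: [0.5488, -0.1949, 0.2496]
orientation: [-2.235, 0.009, 1.52]
contact_force: [0.4, 0.4, -1.2]
width: 0.0109
```

```bash
python3 - <<'E'
from h import *
s=robot.get_state();print(s['width'],s['q'],s['contact_force'])
for p,w in [((.583,-.22,.15),-.045),((.583,-.22,.07),-.045)]: to(p,toolR(.66,w))
E
```

```text
0.01092517168807232 [-1.19132555 -0.29241734  1.44000795  2.26488392  0.43796389  0.2843864
  1.482786  ] [ 0.39096541  0.4360284  -1.2225086 ]
t 17.12 pos [ 0.5488 -0.1949  0.2496]
shift [-0.0224  0.1004  0.0336] turn [ 0.004  0.001 -0.011]
t 17.12 pos [ 0.5488 -0.1949  0.2496]
shift [-0.0216  0.1634  0.083 ] turn [ 0.004  0.001 -0.011]
```

```bash
cat > kin.py <<'E'
import numpy as np, itertools
from scipy.spatial.transform import Rotation as Rot
from scipy.optimize import least_squares
D=[([-1.3641767,0.41192941,-0.01272351,1.59706667,0.00558393,1.13428625,-0.08221751],[.1695,.60105,.23043],[-1.57089,.00165,1.29599]),
([-0.71353419,0.40160064,0.14291832,2.04166634,-0.08733247,0.70225872,0.87831411],[.44236,.24349,.08075],[-1.5715,-.0016,1.3935]),
([-0.75359863,0.14476245,0.15099197,1.856171,-0.02467147,1.14163121,0.80192421],[.42813,.24646,.27399],[-1.571,-.001,1.396]),
([-1.08204495,0.28650946,0.13578521,2.35246466,1.26777747,0.58154878,-0.68904264],[.46301,.23989,.12419],[-2.23090,.00056,1.39197]),
([-1.08375439,0.3128019,0.17504495,2.3457194,1.31015802,0.54528548,-0.71044742],[.47537,.23805,.11683],[-2.231,-.001,1.394]),
([-1.08788441,-0.01942767,0.11585046,2.17709514,0.82641593,0.86873389,-0.0955844],[.4604,.2403,.2903],[-2.231,-.001,1.392]),
([-0.83449476,-0.28229125,0.37273468,2.36810164,0.82200628,0.60916166,0.42357449],[.4794,.0278,.2886],[-2.229,.002,1.458]),
([-0.96427591,-0.22473528,0.96241095,2.25401525,0.52996792,0.39561732,1.12247922],[.5551,-.0993,.29],[-2.23,0,1.5]),
([-1.1810215,-0.29206349,1.43797111,2.18200568,0.30829782,0.36347701,1.62154042],[.5655,-.209,.2788],[-2.233,.004,1.525]),
([-1.19132555,-0.29241734,1.44000795,2.26488392,0.43796389,0.2843864,1.482786],[.5488,-.1949,.2496],[-2.235,.009,1.52])]
Q=np.array([d[0] for d in D]);P=np.array([d[1] for d in D]);RR=Rot.from_euler('xyz',[d[2] for d in D]).as_matrix()
AX='zyzyzyz'
# params: offsets 7, translations before each joint (8x3), final rot 3
def fk(p,q,sg,pts=False):
    off=p[:7];T=p[7:31].reshape(8,3);R=np.eye(3);x=np.zeros(3);out=[]
    for i in range(7):
        x=x+R@T[i];out.append(x)
        e=np.zeros(3);e['xyz'.index(AX[i])]=sg[i]*q[i]+off[i]
        R=R@Rot.from_rotvec(e).as_matrix()
    x=x+R@T[7];R=R@Rot.from_rotvec(p[31:34]).as_matrix()
    return (x,R,out) if pts else (x,R)
def init():
    p=np.zeros(34);T=p[7:31].reshape(8,3);T[1,2]=.3;T[3,2]=.4;T[5,2]=.4;T[7,2]=.3;p[31]=1.57*-1
    return p
def res(p,sg,lam):
    r=[]
    for q,x,R in zip(Q,P,RR):
        a,b=fk(p,q,sg);r+=list((a-x)*5);r+=list((b-R).ravel())
    return np.array(r+list(lam*(p-p0)))
p0=init()
if __name__=='__main__':
    best=[]
    for s1,s3,s5,s7 in itertools.product([1,-1],repeat=4):
        sg=[s1,1,s3,1,s5,1,s7]
        for c0 in (0,1.57,3.14,-1.57):
          for fz in (0,1.57,3.14,-1.57):
            p0=init();p0[0]=c0;p0[6]=fz
            # rot aligning z to y tool:
            p0[31]=-np.pi/2
            s=least_squares(res,p0,args=(sg,.02),max_nfev=15);best.append((s.cost,sg,s.x,p0.copy()))
    best.sort(key=lambda b:b[0]);print([(round(b[0],5),b[1]) for b in best[:5]])
    c,sg,x,p0=best[0]
    s=least_squares(res,x,args=(sg,.001));print(s.cost)
    for q,X,R in zip(Q,P,RR):
        a,b=fk(s.x,q,sg);print(np.round((a-X)*1000,1),np.round(np.abs(b-R).max(),3))
    print(np.round(s.x[:7],3));print(np.round(s.x[7:31].reshape(8,3),3),s.x[31:]);np.savez('kin.npz',p=s.x,sg=sg)
E
time python3 kin.py
```

```text
[(np.float64(0.00253), [-1, 1, -1, 1, 1, 1, 1]), (np.float64(0.00319), [-1, 1, -1, 1, -1, 1, -1]), (np.float64(0.00342), [-1, 1, -1, 1, -1, 1, -1]), (np.float64(0.00352), [-1, 1, -1, 1, -1, 1, -1]), (np.float64(0.21089), [-1, 1, 1, 1, 1, 1, 1])]
7.412523422475052e-06
[-0. -0.  0.] 0.0
[0. 0. 0.] 0.0
[ 0. -0. -0.] 0.0
[-0.  0. -0.] 0.0
[-0. -0. -0.] 0.0
[ 0. -0.  0.] 0.0
[-0.  0.  0.] 0.0
[-0. -0.  0.] 0.001
[ 0.  0. -0.] 0.0
[ 0. -0. -0.] 0.0
[-0.    -0.    -0.    -3.142  0.     0.    -0.702]
[[ 0.001  0.004 -0.008]
 [-0.    -0.015  0.292]
 [ 0.    -0.015  0.067]
 [-0.    -0.009  0.467]
 [ 0.    -0.009 -0.426]
 [-0.    -0.    -0.026]
 [ 0.    -0.    -0.325]
 [-0.003 -0.002 -0.025]] [-1.49991927 -0.54957083  0.54970195]
real	4m43.510s
user	4m24.950s
sys	0m0.259s
```

```bash
cat > plan.py <<'E'
import numpy as np
from scipy.spatial.transform import Rotation as Rot
from scipy.optimize import least_squares
import kin
z=np.load('kin.npz');p=z['p'];sg=z['sg']
LO=np.array([-2.95,-.29,-1.47,.14,-1.03,.13,-2.86]);HI=np.array([2.95,1.99,1.44,2.54,4.17,1.85,2.86])
fk=lambda q:kin.fk(p,q,sg)
def err(q,X,R):
    a,b=fk(q);return np.r_[(X-a),Rot.from_matrix(R@b.T).as_rotvec()]
def jac(q):
    a,b=fk(q);J=np.zeros((6,7))
    for i in range(7):
        d=q.copy();d[i]+=1e-6;c,e=fk(d);J[:,i]=np.r_[(c-a)/1e-6,Rot.from_matrix(e@b.T).as_rotvec()/1e-6]
    return J
def toolR(t,w):
    x=np.array([0,1.,0]);y=np.array([np.sin(t),0,-np.cos(t)]);return Rot.from_euler('z',w).as_matrix()@np.column_stack([x,y,np.cross(x,y)])
def ik(X,R,q0,wt=.01):
    mid=(LO+HI)/2
    f=lambda q:np.r_[err(q,X,R)*10,wt*(q-q0)]
    s=least_squares(f,np.clip(q0,LO+.02,HI-.02),bounds=(LO+.01,HI-.01));return s.x,np.abs(err(s.x,X,R)).max()
E
python3 - <<'E'
from plan import *
rng=np.random.default_rng(0)
for X in ([.583,-.22,.05],[.57,-.21,.2],[.57,-.21,.28]):
  for w in (-.045,-.4,-.8,.3,):
    sols=[]
    for k in range(25):
        q0=rng.uniform(LO,HI); q,e=ik(np.array(X),toolR(.66,w),q0,1e-4)
        if e<2e-4: sols.append((min(np.min(q-LO),np.min(HI-q)),q))
    sols.sort(key=lambda s:-s[0]); print(X,w,len(sols)); 
    for m,q in sols[:3]: print('  ',round(m,2),np.round(q,2))
E
```

```text
[0.583, -0.22, 0.05] -0.045 13
   0.32 [ 1.27  0.85 -1.13  2.22  2.04  0.49  0.17]
   0.32 [ 1.29  0.87 -1.15  2.22  2.03  0.5   0.19]
   0.23 [ 0.37  0.51  0.04  2.27  3.88  0.36 -2.  ]
[0.583, -0.22, 0.05] -0.4 14
   0.29 [ 1.1   0.84 -1.13  2.25  2.04  0.81 -0.28]
   0.29 [ 1.09  0.82 -1.11  2.25  2.04  0.79 -0.29]
   0.28 [ 0.95  0.69 -0.91  2.26  2.1   0.64 -0.45]
[0.583, -0.22, 0.05] -0.8 23
   0.36 [ 0.84  0.8  -1.03  2.18  1.82  1.05 -0.62]
   0.36 [ 0.82  0.78 -1.    2.18  1.81  1.02 -0.63]
   0.36 [ 0.82  0.78 -0.99  2.18  1.81  1.02 -0.63]
[0.583, -0.22, 0.05] 0.3 7
   0.24 [ 1.43  0.99 -1.23  2.11  1.44  0.38  1.19]
   0.2 [ 1.4   0.95 -1.18  2.11  1.41  0.33  1.21]
   0.16 [ 1.39  0.92 -1.15  2.11  1.38  0.29  1.22]
[0.57, -0.21, 0.2] -0.045 11
   0.14 [ 1.47  0.52 -1.33  2.16  1.12  0.35  0.89]
   0.12 [ 1.39  0.42 -1.18  2.16  0.89  0.25  1.08]
   0.1 [ 1.37  0.41 -1.15  2.16  0.84  0.23  1.13]
[0.57, -0.21, 0.2] -0.4 16
   0.29 [ 1.12  0.33 -1.05  2.19  1.36  0.42  0.17]
   0.24 [ 1.04  0.29 -0.94  2.19  1.32  0.37  0.19]
   0.21 [ 0.98  0.27 -0.87  2.2   1.29  0.34  
[... 404 characters left out ...]
3 [-0.49  0.04  0.94  2.16 -0.71  0.43  2.54]
   0.24 [ 0.85  0.1  -0.48  2.09 -0.46  0.37  2.3 ]
   0.24 [ 1.02  0.11 -0.66  2.08 -0.39  0.37  2.23]
[0.57, -0.21, 0.28] -0.4 16
   0.23 [ 0.95  0.1  -0.77  2.11  0.56  0.36  0.9 ]
   0.21 [ 0.68  0.07 -0.49  2.12  0.47  0.34  0.98]
   0.21 [ 0.55  0.06 -0.36  2.13  0.44  0.34  1.  ]
[0.57, -0.21, 0.28] -0.8 19
   0.49 [ 0.9   0.21 -0.98  2.03  1.03  0.77  0.05]
   0.46 [ 0.75  0.17 -0.79  2.04  0.97  0.73  0.09]
   0.46 [ 0.72  0.17 -0.77  2.04  0.96  0.72  0.09]
[0.57, -0.21, 0.28] 0.3 13
   0.09 [ 1.63  0.48 -1.38  1.97  0.13  0.54  2.18]
   0.01 [ 1.65  0.55 -1.46  1.96  0.29  0.56  2.04]
   0.01 [ 1.65  0.55 -1.46  1.96  0.29  0.56  2.04]
```

```bash
cat > sim.py <<'E'
from plan import *
def run(q,cmds,W=None,sub=10,post=None,kp=0.0,lam=0.0,target=None,clamp=True):
    """cmds rows: tool shift/turn rel to start commanded pose"""
    q=np.array(q,float)
    X0,R0=target if target else fk(q)
    px,pR=X0,R0
    W=np.ones(7) if W is None else np.array(W)
    for c in cmds:
        X=X0+R0@np.array(c[:3]);R=R0@Rot.from_rotvec(c[3:6]).as_matrix()
        dr=Rot.from_matrix(pR.T@R).as_rotvec()
        for k in range(1,sub+1):
            Xk=px+(X-px)*k/sub;Rk=pR@Rot.from_rotvec(dr*k/sub).as_matrix()
            e=err(q,Xk,Rk);J=jac(q)
            Wi=np.diag(1/W)
            Jp=Wi@J.T@np.linalg.inv(J@Wi@J.T+lam**2*np.eye(6))
            dq=Jp@e
            if post is not None: dq+= (np.eye(7)-Jp@J)@(kp*(post-q))
            q=q+dq
            if clamp:q=np.clip(q,LO,HI)
        px,pR=X,R
    return q
E
python3 - <<'E'
from sim import *
F=kin.Q[5];G=kin.Q[6];H=kin.Q[7]
c1=[[-0.015, 0.002, -0.003, 0, -0.004, -0.003, 0], [-0.04, 0.007, -0.009, 0, -0.01, -0.008, 0], [-0.07, 0.012, -0.015, 0, -0.018, -0.014, 0], [-0.1, 0.017, -0.022, 0, -0.027, -0.02, 0], [-0.13, 0.022, -0.029, 0, -0.035, -0.026, 0], [-0.16, 0.028, -0.035, 0, -0.043, -0.032, 0], [-0.185, 0.032, -0.041, 0, -0.05, -0.037, 0], [-0.203, 0.035, -0.045, 0, -0.055, -0.041, 0]]
c2=[[-0.003, 0.01, -0.013, 0, 0, 0, 0], [-0.007, 0.02, -0.027, 0, 0, 0, 0], [-0.018, 0.028, -0.037, 0, -0.003, -0.004, 0], [-0.034, 0.036, -0.047, 0, -0.007, -0.008, 0], [-0.053, 0.04, -0.053, 0, -0.013, -0.012, 0], [-0.072, 0.0445, -0.0586, 0, -0.019, -0.017, 0], [-0.096, 0.049, -0.065, 0, -0.025, -0.021, 0], [-0.12, 0.054, -0.07, 0, -0.031, -0.026, 0]]
print('G',np.round(G,2));print('H',np.round(H,2))
for lam in (0,.05,.1): print(lam,np.round(run(F,c1,lam=lam),2),np.round(run(G,c2,lam=lam),2))
q0=kin.Q[0]
for kp in (.002,.01,.03): print('home',kp,np.round(run(F,c1,post=q0,kp=kp),2),np.round(run(G,c2,post=q0,kp=kp),2))
for kp in (.002,.01,.03): print('mid',kp,np.round(run(F,c1,post=(LO+HI)/2,kp=kp),2),np.round(run(G,c2,post=(LO+HI)/2,kp=kp),2))
# first leg: A->near C etc: B->...
c0=[[0,-.147*k/7,-.094*k/7,0,0,0] for k in range(1,8)]
print('E->F',np.round(run(kin.Q[4],c0),2),np.round(run(kin.Q[4],c0,post=q0,kp=.01),2),'F',np.round(F,2))
cd=[[0,.15*k/5,-.033*k/5,-.66*k/5,0,0] for k in range(1,6)]
print('C->D',np.round(run(kin.Q[2],cd),2),np.round(run(kin.Q[2],cd,post=q0,kp=.01),2),'D',np.round(kin.Q[3],2))
E
```

```text
G [-0.83 -0.28  0.37  2.37  0.82  0.61  0.42]
H [-0.96 -0.22  0.96  2.25  0.53  0.4   1.12]
0 [-0.91 -0.29  0.43  2.37  0.85  0.63  0.39] [-0.98 -0.23  0.98  2.26  0.56  0.4   1.1 ]
0.05 [-0.91 -0.29  0.43  2.37  0.85  0.63  0.39] [-0.98 -0.24  0.97  2.26  0.56  0.4   1.1 ]
0.1 [-0.91 -0.29  0.43  2.37  0.86  0.63  0.39] [-0.97 -0.24  0.97  2.26  0.56  0.4   1.09]
home 0.002 [-0.91 -0.29  0.43  2.37  0.85  0.63  0.39] [-0.98 -0.24  0.98  2.26  0.56  0.4   1.1 ]
home 0.01 [-0.91 -0.29  0.43  2.37  0.85  0.63  0.39] [-0.99 -0.24  0.98  2.26  0.56  0.4   1.09]
home 0.03 [-0.9  -0.29  0.42  2.37  0.85  0.63  0.4 ] [-0.99 -0.24  0.99  2.26  0.57  0.41  1.09]
mid 0.002 [-0.83 -0.28  0.36  2.37  0.82  0.61  0.43] [-0.94 -0.22  0.95  2.26  0.51  0.39  1.14]
mid 0.01 [-0.59 -0.24  0.18  2.36  0.72  0.55  0.51] [-0.81 -0.17  0.85  2.25  0.37  0.36  1.27]
mid 0.03 [-0.42 -0.22  0.04  2.35  0.66  0.51  0.58] [-0.65 -0.14  0.71  2.25  0.24  0.34  1.39]
E->F [-1.09 -0.02  0.11  2.18  0.83  0.87 -0.09] [-1.12 -0.02  0.14  2.18  0.83  0.87 -0.1 ] F [-1.09 -0.02  0.12  2.18  0.83  0.87 -0.1 ]
C->D [-1.17  0.29  0.23  2.36  1.26  0.55 -0.69] [-1.21  0.29  0.28  2.36  1.25  0.54 -0.68] D [-1.08  0.29  0.14  2.35  1.27  0.58 -0.69]
```

```bash
python3 - <<'E'
from sim import *
mid=(LO+HI)/2
def hold(q,n,kp=.002): 
    X=fk(q); return run(q,[[0]*6]*n,post=mid,kp=kp,target=X)
for q in (kin.Q[7],kin.Q[6],kin.Q[9]):
    for n in (10,20,40): print(n,np.round(hold(q,n),2))
# from current J: move back toward H pose with less tilt
J=kin.Q[9]
def go(q,X,R,n,kp=.002):
    X0,R0=fk(q);s=R0.T@(np.array(X)-X0);t=Rot.from_matrix(R0.T@R).as_rotvec()
    print('  shift',np.round(s,3),'turn',np.round(t,3))
    return run(q,[np.r_[s,t]*k/n for k in range(1,n+1)],post=mid,kp=kp)
for X,t,w in [([.5551,-.1,.30],.66,-.07),([.56,-.2,.30],.3,-.2),([.56,-.2,.30],.66,-.6),([.56,-.2,.30],.3,-.6),([.56,-.2,.30],0,-.4),([.56,-.2,.30],0,-.8)]:
    q=go(J,X,toolR(t,w),8);print(X,t,w,np.round(q,2),np.abs(err(q,np.array(X),toolR(t,w))).max().round(3));
    print(np.round(hold(q,20),2))
E
```

```text
10 [-0.99 -0.24  0.98  2.25  0.56  0.4   1.1 ]
20 [-1.01 -0.25  0.99  2.25  0.59  0.41  1.07]
40 [-1.05 -0.27  1.02  2.26  0.64  0.43  1.02]
10 [-0.76 -0.27  0.32  2.37  0.79  0.59  0.45]
20 [-0.7  -0.26  0.27  2.36  0.77  0.57  0.47]
40 [-0.62 -0.25  0.2   2.36  0.73  0.55  0.51]
10 [-1.19 -0.29  1.43  2.26  0.49  0.29  1.43]
20 [-1.19 -0.29  1.43  2.26  0.49  0.29  1.43]
40 [-1.19 -0.29  1.43  2.26  0.49  0.29  1.43]
  shift [ 0.095 -0.039 -0.033] turn [0.004 0.021 0.004]
[0.5551, -0.1, 0.3] 0.66 -0.07 [-0.94 -0.24  0.93  2.24  0.52  0.42  1.13] 0.0
[-0.98 -0.26  0.96  2.24  0.57  0.44  1.08]
  shift [-0.005 -0.033 -0.04 ] turn [0.364 0.137 0.061]
[0.56, -0.2, 0.3] 0.3 -0.2 [-1.57 -0.29  1.44  1.91  0.5   0.97  1.23] 0.156
[-1.57 -0.29  1.44  1.91  0.51  0.97  1.23]
  shift [-0.005 -0.033 -0.04 ] turn [0.007 0.439 0.33 ]
[0.56, -0.2, 0.3] 0.66 -0.6 [-0.73 -0.04  0.81  2.16  0.71  0.52  0.52] 0.0
[-0.48 -0.02  0.57  2.15  0.68  0.52  0.54]
  shift [-0.005 -0.033 -0.04 ] turn [0.357 0.494 0.248]
[0.56, -0.2, 0.3] 0.3 -0.6 [-1.66 -0.29  1.44  1.9   0.64  1.05  0.7 ] 0.17
[-1.66 -0.29  1.44  1.9   0.65  1.05  0.69]
  shift [-0.005 -0.033 -0.04 ] turn [0.659 0.34  0.107]
[0.56, -0.2, 0.3] 0 -0.4 [-1.88 -0.29  1.44  1.75  0.54  1.34  0.98] 0.34
[-1.88 -0.29  1.44  1.75  0.54  1.34  0.98]
  shift [-0.005 -0.033 -0.04 ] turn [0.636 0.724 0.24 ]
[0.56, -0.2, 0.3] 0 -0.8 [-1.88 -0.29  1.44  1.75  0.54  1.34  0.58] 0.343
[-1.88 -0.29  1.44  1.75  0.54  1.34  0.58]
```

```bash
python3 - <<'E'
from sim import *
import h
for px,z in [((335,175),.05),((338,165),.1),((300,205),.0),((335,190),0),((318,195),0),((330,150),.15)]: print(px,z,np.round(h.onz('scene',px,z),3))
mid=(LO+HI)/2
def go(q,X,R,n,kp=.002):
    X0,R0=fk(q);s=R0.T@(np.array(X)-X0);t=Rot.from_matrix(R0.T@R).as_rotvec()
    return run(q,[np.r_[s,t]*k/n for k in range(1,n+1)],post=mid,kp=kp)
J=kin.Q[9]
for seq in [[([.56,-.2,.28],.66,-.6,8),([.575,-.215,.2],.66,-.4,6),([.58,-.22,.05],.66,-.4,15)],
            [([.56,-.2,.28],.66,-.6,8),([.575,-.215,.2],.66,-.6,6),([.58,-.22,.05],.66,-.4,15)],
            [([.56,-.2,.28],.66,-.6,8),([.56,-.2,.28],.66,-.6,20),([.575,-.215,.2],.66,-.4,6),([.58,-.22,.05],.66,-.3,15)],
            [([.56,-.2,.28],.66,-.6,8),([.575,-.215,.2],.66,-.6,6),([.58,-.22,.05],.66,-.6,15)]]:
    q=J
    for X,t,w,n in seq:
        q=go(q,X,toolR(t,w),n);print(X,w,np.round(q,2),np.abs(err(q,np.array(X),toolR(t,w))).max().round(3))
    print()
E
```

```text
(335, 175) 0.05 [ 0.741 -0.115  0.05 ]
(338, 165) 0.1 [ 0.72  -0.136  0.1  ]
(300, 205) 0.0 [ 0.608 -0.1    0.   ]
(335, 190) 0 [ 0.742 -0.12   0.   ]
(318, 195) 0 [ 0.685 -0.103  0.   ]
(330, 150) 0.15 [ 0.696 -0.12   0.15 ]
[0.56, -0.2, 0.28] -0.6 [-0.79 -0.01  0.9   2.19  0.72  0.46  0.5 ] 0.0
[0.575, -0.215, 0.2] -0.4 [-0.19  0.17  0.45  2.25  0.32  0.13  1.1 ] 0.04
[0.58, -0.22, 0.05] -0.4 [ 0.4   0.5  -0.21  2.3   2.58  0.36 -1.12] 0.0

[0.56, -0.2, 0.28] -0.6 [-0.79 -0.01  0.9   2.19  0.72  0.46  0.5 ] 0.0
[0.575, -0.215, 0.2] -0.6 [-0.57  0.23  0.79  2.24  0.67  0.17  0.5 ] 0.0
[0.58, -0.22, 0.05] -0.4 [ 0.43  0.51 -0.25  2.29  2.54  0.37 -1.08] 0.0

[0.56, -0.2, 0.28] -0.6 [-0.79 -0.01  0.9   2.19  0.72  0.46  0.5 ] 0.0
[0.56, -0.2, 0.28] -0.6 [-0.51  0.01  0.61  2.18  0.71  0.46  0.5 ] 0.0
[0.575, -0.215, 0.2] -0.4 [-0.11  0.17  0.37  2.25  0.48  0.13  0.93] 0.031
[0.58, -0.22, 0.05] -0.3 [ 0.64  0.53 -0.43  2.28  2.57  0.36 -0.93] 0.0

[0.56, -0.2, 0.28] -0.6 [-0.79 -0.01  0.9   2.19  0.72  0.46  0.5 ] 0.0
[0.575, -0.215, 0.2] -0.6 [-0.57  0.23  0.79  2.24  0.67  0.17  0.5 ] 0.0
[0.58, -0.22, 0.05] -0.6 [ 0.13  0.5  -0.    2.29  2.28  0.38 -1.13] 0.0
```

```bash
python3 - <<'E'
import cv2
im=cv2.imread('pics/s9.png');cv2.imwrite('pics/s9c.png',cv2.resize(im[110:260,230:400],None,fx=4.5,fy=4,interpolation=cv2.INTER_CUBIC))
E
```

```text
(no output)
```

View pics/s9c.png

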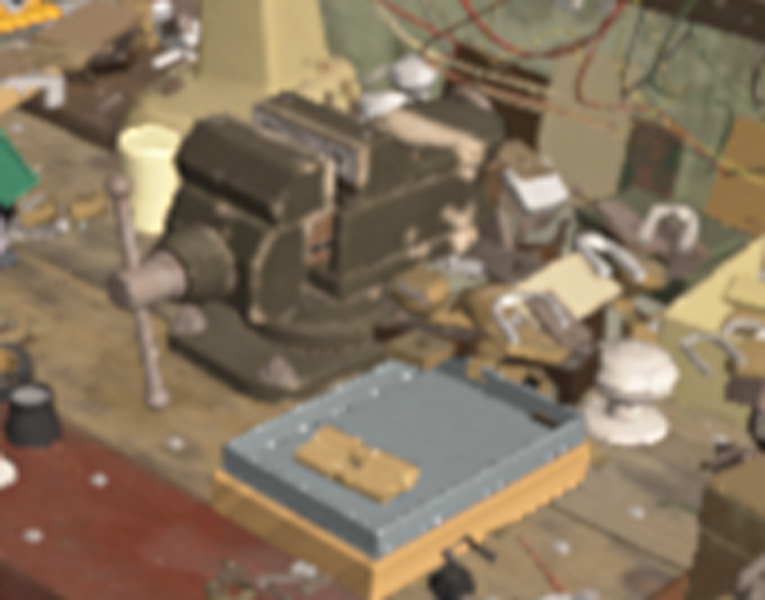

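```bash
python3 - <<'E'
from sim import *
import h
c=lambda u,v:(u/4.5+230,v/4+110)
for n,px,z in [('jawR top',c(270,215),.16),('jawR',c(335,170),.18),('body right',c(340,285),.1),('backjaw right top',c(365,190),.19),('rear right',c(480,240),.12),('base',c(280,390),.01),('screw ball',c(125,285),.09)]: print(n,np.round(h.onz('scene',px,z),3))
mid=(LO+HI)/2
def go(q,X,R,n,kp=.002):
    X0,R0=fk(q);s=R0.T@(np.array(X)-X0);t=Rot.from_matrix(R0.T@R).as_rotvec()
    return run(q,[np.r_[s,t]*k/n for k in range(1,n+1)],post=mid,kp=kp)
J=kin.Q[9]
for ws in [(-.6,-.7,-.7,-.7,-.7),(-.6,-.8,-.8,-.8,-.8),(-.6,-.8,-.8,-.7,-.5)]:
    q=J
    for X,w,n in zip([[.56,-.2,.28],[.57,-.21,.28],[.575,-.215,.2],[.58,-.22,.12],[.58,-.22,.05]],ws,(8,4,8,8,8)):
        q=go(q,X,toolR(.66,w),n);pts=kin.fk(p,q,sg,True)[2];print(X,w,np.round(q,2),np.abs(err(q,np.array(X),toolR(.66,w))).max().round(3),'wrist',np.round(pts[6],2),'elbow',np.round(pts[3],2))
    print()
E
```

```text
jawR top [ 0.548 -0.108  0.16 ]
jawR [ 0.591 -0.117  0.18 ]
body right [ 0.589 -0.129  0.1  ]
backjaw right top [ 0.568 -0.158  0.19 ]
rear right [ 0.666 -0.17   0.12 ]
base [ 0.572 -0.102  0.01 ]
screw ball [ 0.509 -0.031  0.09 ]
[0.56, -0.2, 0.28] -0.6 [-0.79 -0.01  0.9   2.19  0.72  0.46  0.5 ] 0.0 wrist [ 0.55 -0.19  0.3 ] elbow [ 0.02 -0.03  0.82]
[0.57, -0.21, 0.28] -0.7 [-0.72  0.06  0.84  2.14  0.7   0.49  0.43] 0.0 wrist [ 0.56 -0.2   0.3 ] elbow [ 0.04 -0.01  0.82]
[0.575, -0.215, 0.2] -0.7 [-0.57  0.24  0.75  2.22  0.81  0.25  0.25] 0.0 wrist [ 0.57 -0.2   0.22] elbow [0.12 0.04 0.8 ]
[0.58, -0.22, 0.12] -0.7 [-0.41  0.41  0.61  2.27  1.79  0.13 -0.8 ] 0.001 wrist [ 0.57 -0.21  0.14] elbow [0.21 0.05 0.77]
[0.58, -0.22, 0.05] -0.7 [-0.02  0.51  0.12  2.27  2.12  0.36 -1.12] 0.0 wrist [ 0.57 -0.21  0.07] elbow [ 0.26 -0.03  0.75]

[0.56, -0.2, 0.28] -0.6 [-0.79 -0.01  0.9   2.19  0.72  0.46  0.5 ] 0.0 wrist [ 0.55 -0.19  0.3 ] elbow [ 0.02 -0.03  0.82]
[0.57, -0.21, 0.28] -0.8 [-0.74  0.1   0.83  2.12  0.71  0.56  0.3 ] 0.0 wrist [ 0.56 -0.2   0.3 ] elbow [0.06 0.01 0.82]
[
[... 286 characters left out ...]
.32  2.25  1.98  0.31 -1.14] 0.0 wrist [ 0.57 -0.21  0.07] elbow [0.28 0.03 0.74]

[0.56, -0.2, 0.28] -0.6 [-0.79 -0.01  0.9   2.19  0.72  0.46  0.5 ] 0.0 wrist [ 0.55 -0.19  0.3 ] elbow [ 0.02 -0.03  0.82]
[0.57, -0.21, 0.28] -0.8 [-0.74  0.1   0.83  2.12  0.71  0.56  0.3 ] 0.0 wrist [ 0.56 -0.2   0.3 ] elbow [0.06 0.01 0.82]
[0.575, -0.215, 0.2] -0.8 [-0.59  0.26  0.73  2.19  0.82  0.33  0.13] 0.0 wrist [ 0.57 -0.2   0.22] elbow [0.13 0.05 0.8 ]
[0.58, -0.22, 0.12] -0.7 [-0.42  0.42  0.62  2.27  1.8   0.13 -0.8 ] 0.004 wrist [ 0.57 -0.21  0.14] elbow [0.21 0.06 0.77]
[0.58, -0.22, 0.05] -0.5 [ 0.25  0.5  -0.09  2.3   2.45  0.37 -1.15] 0.0 wrist [ 0.57 -0.21  0.07] elbow [ 0.24 -0.1   0.75]
```

```bash
python3 - <<'E'
from sim import *
mid=(LO+HI)/2
def seq(q,X,R,n,kp=.002):
    X0,R0=fk(q);s=R0.T@(np.array(X)-X0);t=Rot.from_matrix(R0.T@R).as_rotvec();tr=[q]
    for k in range(1,n+1):
        f=(k-1)/n;px=X0+R0@(s*f);pR=R0@Rot.from_rotvec(t*f).as_matrix()
        g=k/n;X1=X0+R0@(s*g);R1=R0@Rot.from_rotvec(t*g).as_matrix()
        sh=pR.T@(X1-px);tu=Rot.from_matrix(pR.T@R1).as_rotvec()
        q=run(q,[np.r_[sh,tu]],post=mid,kp=kp,target=(px,pR));tr.append((q))
        e=err(q,X1,R1)
        if k%2==0 or k==n: print('   ',np.round(X1,2),np.round(q,2),'e',np.round(np.abs(e[:3]).max()*1000,1),np.round(np.abs(e[3:]).max(),3),'dq/row',np.round(np.abs(tr[-1]-tr[-2]).max(),2))
    return q
J=kin.Q[9]
for a,b in [(-.6,-.35),(-.7,-.35)]:
  for X1 in ([.56,-.2,.28],[.57,-.215,.29]):
    print(a,b,X1)
    q=seq(J,X1,toolR(.66,a),8)
    q=seq(q,[.58,-.23,.10],toolR(.66,b),14)
    q=seq(q,[.58,-.23,.05],toolR(.66,-.3),4)
E
```

```text
-0.6 -0.35 [0.56, -0.2, 0.28]
    [ 0.55 -0.2   0.26] [-1.12 -0.17  1.37  2.27  0.41  0.27  1.32] e 0.0 0.0 dq/row 0.08
    [ 0.55 -0.2   0.26] [-0.94 -0.07  1.16  2.25  0.45  0.28  1.09] e 0.0 0.0 dq/row 0.14
    [ 0.56 -0.2   0.27] [-0.82 -0.04  0.98  2.23  0.64  0.36  0.74] e 0.0 0.0 dq/row 0.17
    [ 0.56 -0.2   0.28] [-0.79 -0.01  0.9   2.19  0.72  0.46  0.5 ] e 0.0 0.0 dq/row 0.11
    [ 0.56 -0.2   0.25] [-0.72  0.06  0.88  2.22  0.66  0.34  0.59] e 0.0 0.0 dq/row 0.06
    [ 0.57 -0.21  0.23] [-0.6   0.12  0.81  2.25  0.59  0.22  0.68] e 0.0 0.0 dq/row 0.06
    [ 0.57 -0.21  0.2 ] [-0.45  0.18  0.7   2.27  0.56  0.13  0.74] e 2.3 0.007 dq/row 0.07
    [ 0.57 -0.22  0.18] [-0.33  0.23  0.6   2.28  0.62  0.13  0.72] e 28.9 0.083 dq/row 0.06
    [ 0.57 -0.22  0.15] [-0.31  0.28  0.61  2.3   0.88  0.13  0.49] e 55.1 0.142 dq/row 0.18
    [ 0.58 -0.23  0.13] [ 0.26  0.32 -0.02  2.28  2.47  0.14 -1.01] e 0.0 0.0 dq/row 0.78
    [ 0.58 -0.23  0.1 ] [ 0.44  0.39 -0.19  2.27  2.57  0.21 -1.04] e 0.0 0.0 dq/row 0.08
    [ 0.58 -0.23  0.08] [ 0.53  0.46 -0.29  2.28  2.63  0.27 -1.04] e 0.
[... 3029 characters left out ...]
-0.64  0.15  0.85  2.21  0.58  0.27  0.63] e 0.0 0.0 dq/row 0.06
    [ 0.57 -0.22  0.21] [-0.5   0.19  0.75  2.24  0.56  0.16  0.69] e 0.0 0.0 dq/row 0.07
    [ 0.58 -0.22  0.18] [-0.37  0.24  0.64  2.26  0.6   0.13  0.7 ] e 21.3 0.061 dq/row 0.06
    [ 0.58 -0.23  0.15] [-0.31  0.29  0.61  2.29  0.8   0.13  0.54] e 50.2 0.133 dq/row 0.13
    [ 0.58 -0.23  0.13] [ 0.22  0.32  0.03  2.27  2.47  0.14 -1.03] e 0.0 0.0 dq/row 1.34
    [ 0.58 -0.23  0.1 ] [ 0.43  0.39 -0.18  2.27  2.59  0.21 -1.06] e 0.0 0.0 dq/row 0.09
    [ 0.58 -0.23  0.08] [ 0.52  0.46 -0.28  2.28  2.65  0.27 -1.06] e 0.0 0.0 dq/row 0.04
    [ 0.58 -0.23  0.05] [ 0.59  0.52 -0.35  2.28  2.69  0.33 -1.05] e 0.0 0.0 dq/row 0.03
```

```bash
cat > search.py <<'E'
from sim import *
mid=(LO+HI)/2
def seq(q,X,R,n,kp=.002):
    X0,R0=fk(q);s=R0.T@(np.array(X)-X0);t=Rot.from_matrix(R0.T@R).as_rotvec();me=0;mq=0
    for k in range(1,n+1):
        f=(k-1)/n;px=X0+R0@(s*f);pR=R0@Rot.from_rotvec(t*f).as_matrix()
        g=k/n;X1=X0+R0@(s*g);R1=R0@Rot.from_rotvec(t*g).as_matrix()
        q1=run(q,[np.r_[pR.T@(X1-px),Rot.from_matrix(pR.T@R1).as_rotvec()]],post=mid,kp=kp*2.5,sub=4,target=(px,pR))
        me=max(me,np.abs(err(q1,X1,R1)).max());mq=max(mq,np.abs(q1-q).max());q=q1
    return q,me,mq
if __name__=='__main__':
    rng=np.random.default_rng(1);import time
    K,_,_=seq(kin.Q[9],[.56,-.2,.28],toolR(.66,-.6),8);print(np.round(K,2));t0=time.time();out=[]
    while time.time()-t0<420:
        M=[rng.uniform(.45,.58),rng.uniform(-.3,-.18),rng.uniform(.12,.28)];w=rng.uniform(-1.2,0)
        if w<-.5 and M[2]<.19: continue
        wf=rng.uniform(-.45,.0)
        if rng.random()<.4: M2=[rng.uniform(.45,.6),rng.uniform(-.3,-.2),rng.uniform(.1,.22)];w2=rng.uniform(-.9,.1)
        else: M2=None
        if M2 and w2<-.5 and M2[2]<.19: continue
        q,e1,m1=seq(K,M,toolR(.66,w),8)
        if e1>.05: continue
        if M2:
            q,e,m=seq(q,M2,toolR(.66,w2),8);e1=max(e,e1);m1=max(m,m1)
        q,e2,m2=seq(q,[.58,-.23,.10],toolR(.66,wf),10)
        q,e3,m3=seq(q,[.58,-.23,.05],toolR(.66,wf),4)
        out.append((max(e1,e2,e3),max(m1,m2,m3),e3,np.round(M,3),round(w,2),None if M2 is None else (np.round(M2,3),round(w2,2)),round(wf,2),np.round(q,2)))
    out.sort(key=lambda o:o[0]+.1*max(0,o[1]-.25))
    print(len(out))
    for o in out[:8]: print([round(v,3) for v in o[:3]],*o[3:])
E
python3 search.py
```

```text
[-0.79 -0.01  0.89  2.19  0.72  0.46  0.5 ]
789
[np.float64(0.0), np.float64(0.257), np.float64(0.0)] [ 0.459 -0.28   0.202] -1.0 (array([ 0.481, -0.202,  0.149]), -0.5) -0.43 [ 0.39  0.51 -0.19  2.29  2.55  0.36 -1.12]
[np.float64(0.001), np.float64(0.26), np.float64(0.0)] [ 0.458 -0.202  0.208] -0.67 None -0.45 [ 0.4   0.51 -0.21  2.29  2.49  0.37 -1.08]
[np.float64(0.001), np.float64(0.306), np.float64(0.0)] [ 0.464 -0.211  0.204] -0.97 None -0.35 [ 0.52  0.52 -0.3   2.28  2.63  0.35 -1.07]
[np.float64(0.001), np.float64(0.322), np.float64(0.0)] [ 0.456 -0.222  0.195] -0.92 None -0.28 [ 0.62  0.53 -0.37  2.28  2.71  0.33 -1.04]
[np.float64(0.001), np.float64(0.323), np.float64(0.0)] [ 0.452 -0.205  0.198] -1.07 None -0.38 [ 0.46  0.51 -0.25  2.29  2.61  0.35 -1.1 ]
[np.float64(0.001), np.float64(0.337), np.float64(0.0)] [ 0.453 -0.186  0.193] -0.88 None -0.23 [ 0.68  0.53 -0.41  2.27  2.8   0.3  -1.04]
[np.float64(0.001), np.float64(0.345), np.float64(0.0)] [ 0.479 -0.19   0.21 ] -0.89 None -0.31 [ 0.59  0.52 -0.36  2.28  2.67  0.34 -1.03]
[np.float64(0.001), np.float64(0.355), np.float64(0.0)] [ 0.571 -0.24   0.275] -0.28 (array([ 0.454, -0.248,  0.191]), -0.77) -0.34 [ 0.56  0.52 -0.34  2.28  2.62  0.35 -1.03]
```

```bash
python3 - <<'E'
from h import *
to([.56,-.2,.28],toolR(.66,-.6)); print(robot.get_state()['q'])
E
```

```text
t 17.12 pos [ 0.5488 -0.1949  0.2496]
shift [-0.0048 -0.0169 -0.0277] turn [0.007 0.439 0.331]
[-1.19132555 -0.29241734  1.44000795  2.26488392  0.43796389  0.2843864
  1.482786  ]
```

>>> move_arm([
  [0,-0.002,-0.003,0,0.055,0.041,0],
  [-0.001,-0.004,-0.007,0,0.11,0.082,0],
  [-0.002,-0.006,-0.01,0,0.165,0.124,0],
  [-0.002,-0.008,-0.014,0,0.22,0.165,0],
  [-0.003,-0.011,-0.018,0,0.275,0.206,0],
  [-0.004,-0.013,-0.021,0,0.33,0.248,0],
  [-0.004,-0.015,-0.025,0,0.385,0.29,0],
  [-0.005,-0.017,-0.028,0,0.44,0.33,0],
  [-0.005,-0.017,-0.028,0,0.44,0.33,0],
])

```text
t: 18.25
position: [0.5618, -0.1999, 0.2816]
orientation: [-2.239, -0.003, 0.972]
contact_force: [0.0, -0.9, -1.5]
width: 0.011
```

```bash
python3 - <<'E'
from h import *
s=robot.get_state();print(s['width'],s['q'],s['contact_force'])
to([.56,-.2,.28],toolR(.66,-.6)); to([.46,-.22,.2],toolR(.66,-.8))
from search import seq
import plan
q,e,m=seq(s['q'],[.46,-.22,.2],plan.toolR(.66,-.8),8);print(np.round(q,2),e,m)
q,e,m=seq(q,[.58,-.23,.1],plan.toolR(.66,-.33),10);print(np.round(q,2),e,m)
E
```

```text
0.011026860342567276 [-0.73829763 -0.0103808   0.83572925  2.19246296  0.74755979  0.4597213
  0.47406674] [ 0.04763646 -0.92718696 -1.49002419]
t 18.25 pos [ 0.5618 -0.1999  0.2816]
shift [-0.0011  0.0003  0.0021] turn [ 0.008 -0.001  0.003]
t 18.25 pos [ 0.5618 -0.1999  0.2816]
shift [-0.0742  0.0187  0.1075] turn [0.008 0.156 0.126]
[-0.6   0.    0.68  2.42  1.17  0.45 -0.16] 4.788133015812614e-05 0.08402470739901491
[ 0.47  0.39 -0.22  2.27  2.61  0.2  -1.04] 0.0007457470808391363 0.28151314789987225
```

Matches the model. Next leg.

>>> move_arm([
  [-0.009,0.002,0.013,0.001,0.02,0.016,0],
  [-0.019,0.005,0.027,0.002,0.04,0.032,0],
  [-0.028,0.007,0.04,0.003,0.058,0.047,0],
  [-0.037,0.009,0.054,0.004,0.078,0.063,0],
  [-0.046,0.012,0.067,0.005,0.098,0.079,0],
  [-0.056,0.014,0.081,0.006,0.117,0.095,0],
  [-0.065,0.016,0.094,0.007,0.137,0.11,0],
  [-0.074,0.0187,0.1075,0.008,0.156,0.126,0],
  [-0.074,0.0187,0.1075,0.008,0.156,0.126,0],
])

```text
t: 19.38
position: [0.4581, -0.2203, 0.1989]
orientation: [-2.228, 0.001, 0.77]
contact_force: [1.0, 0.8, -0.4]
width: 0.0108
```

```bash
python3 - <<'E'
from h import *
s=robot.get_state();print(s['width'],s['q'],s['contact_force'])
to([.58,-.23,.1],toolR(.66,-.33))
from search import seq
import plan
q,e,m=seq(s['q'],[.58,-.23,.1],plan.toolR(.66,-.33),10);print(np.round(q,2),e,m)
im=robot.camera('wrist');cv2.imwrite('pics/w11.png',im[:,:,::-1])
E
```

```text
0.010809493772664597 [-0.70834335 -0.01226165  0.78958624  2.43376768  1.17454036  0.46030455
 -0.16417568] [ 1.00687992  0.84523249 -0.40219852]
t 19.38 pos [ 0.4581 -0.2203  0.1989]
shift [ 0.0808  0.1344 -0.0124] turn [-0.003 -0.371 -0.289]
[ 0.46  0.39 -0.21  2.27  2.62  0.2  -1.06] 0.0030768100788016455 0.30430391502627985
```

View pics/w11.png

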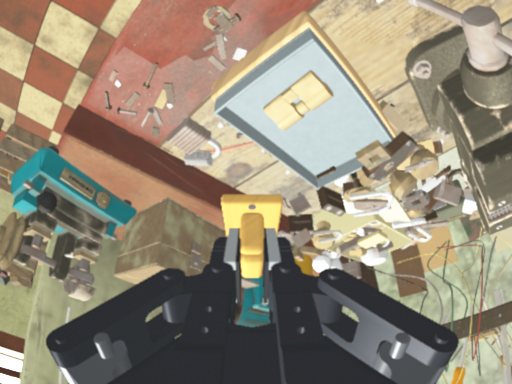

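>>> move_arm([
  [0.008,0.0134,-0.0012,0,-0.037,-0.029,0],
  [0.016,0.0268,-0.0024,0,-0.074,-0.058,0],
  [0.024,0.04,-0.0036,0,-0.111,-0.087,0],
  [0.032,0.0535,-0.005,0,-0.148,-0.116,0],
  [0.04,0.067,-0.006,0,-0.185,-0.145,0],
  [0.0485,0.08,-0.0074,0,-0.223,-0.173,0],
  [0.0565,0.094,-0.0087,0,-0.26,-0.202,0],
  [0.0646,0.1075,-0.01,0,-0.297,-0.231,0],
  [0.0727,0.121,-0.011,0,-0.334,-0.26,0],
  [0.0808,0.1344,-0.0124,-0.003,-0.371,-0.289,0],
])

```text
t: 20.68
position: [0.5823, -0.2308, 0.1012]
orientation: [-2.234, -0.0, 1.242]
contact_force: [0.3, 0.4, -1.3]
width: 0.0105
```

```bash
python3 - <<'E'
from h import *
s=robot.get_state();print(s['width'],s['q'],s['contact_force'],s['position'],s['orientation'])
im=robot.camera('wrist').copy()
T=np.array([.5462,-.2185,0]);Rr=Rn(-.0445)
for P in [(a*.085,b*.055,.033) for a in (-1,1) for b in (-1,1)]+[(a*.088,b*.058,.052) for a in (-1,1) for b in (-1,1)]:
    u,v=proj('wrist',Rr@np.array(P)+T)[0]
    if 0<u<512 and 0<v<384: cv2.circle(im,(int(round(u)),int(round(v))),3,(255,0,0) if P[2]<.04 else (0,0,255),1)
cv2.imwrite('pics/w12.png',im[:,:,::-1])
im=robot.camera('side');crop(im,210,160,180,140,4,'si12')
im=robot.camera('scene');crop(im,230,120,150,120,5,'sc12')
E
```

```text
0.010491506532674512 [ 0.43447399  0.3899627  -0.17501525  2.26960442  2.68388906  0.1971655
 -1.12458257] [ 0.29364383  0.4496747  -1.32969493] [ 0.58233596 -0.2307842   0.10124358] [-2.23380879e+00 -2.89936359e-04  1.24203558e+00]
```

View pics/w12.png

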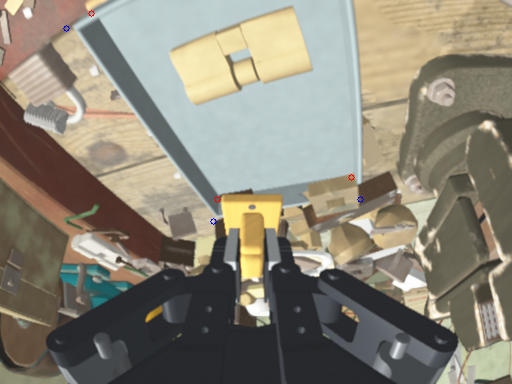

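View pics/si12.png

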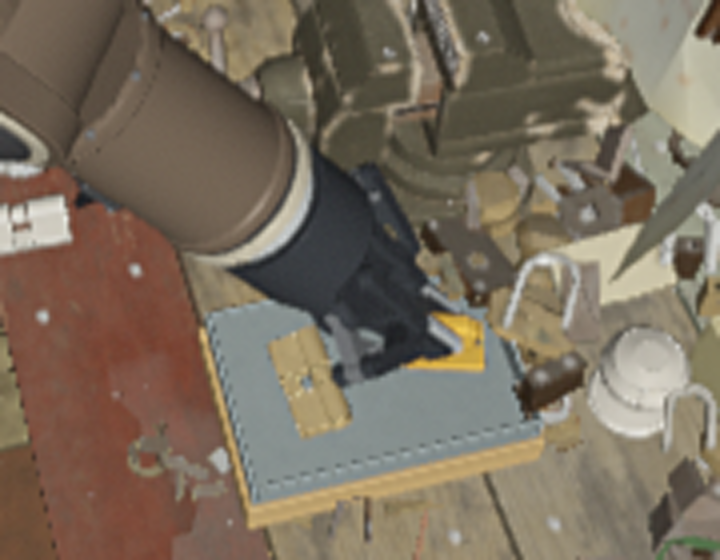

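View pics/sc12.png

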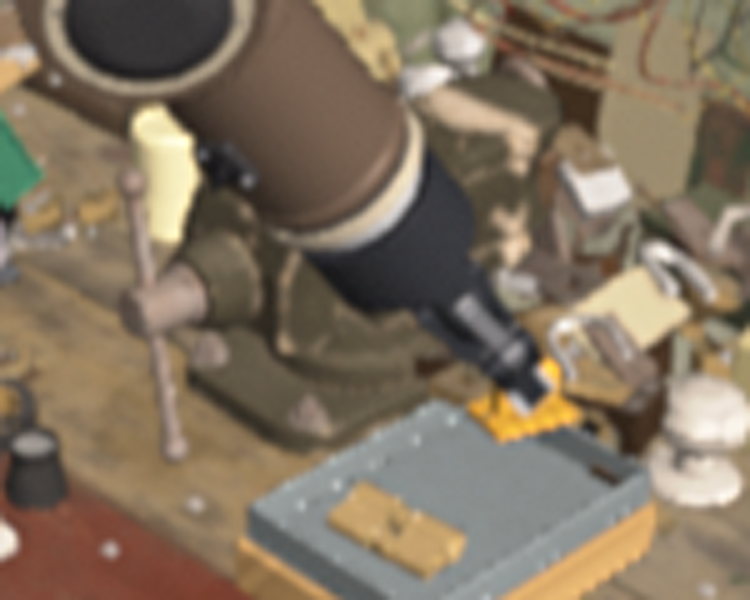

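>>> move_arm([
  [0,0.008,0.006,0,0,0,0],
  [0,0.016,0.012,0,0,0,0],
  [0,0.024,0.018,0,0,0,0],
  [0,0.031,0.0238,0,0,0,0],
  [0,0.0355,0.0275,0,0,0,0],
  [0,0.0355,0.0275,0,0,0,0],
])

```text
t: 21.58
position: [0.5811, -0.2301, 0.0554]
orientation: [-2.232, -0.001, 1.24]
contact_force: [0.0, -1.0, -1.4]
width: 0.0107
```

```bash
python3 - <<'E'
from h import *
s=robot.get_state();print(s['width'],s['q'],s['contact_force'],s['position'],s['orientation'])
im=robot.camera('side');crop(im,250,200,110,80,7,'si13')
im=robot.camera('scene');crop(im,260,170,110,80,7,'sc13')
E
```

```text
0.010736976715019293 [ 0.4845349   0.49678634 -0.23932389  2.28585094  2.73639589  0.31927342
 -1.16055796] [ 0.04701854 -0.99772256 -1.41187165] [ 0.5810554  -0.23013503  0.05542254] [-2.23194828e+00 -1.01351368e-03  1.23958579e+00]
```

View pics/si13.png

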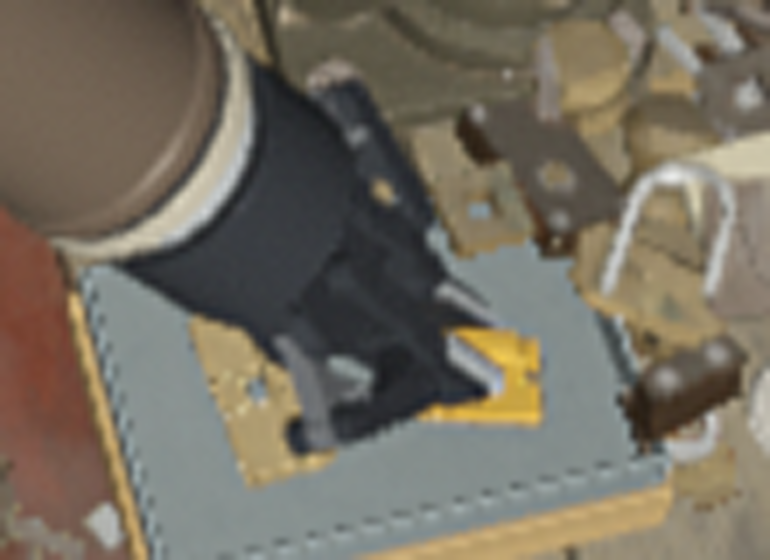

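View pics/sc13.png

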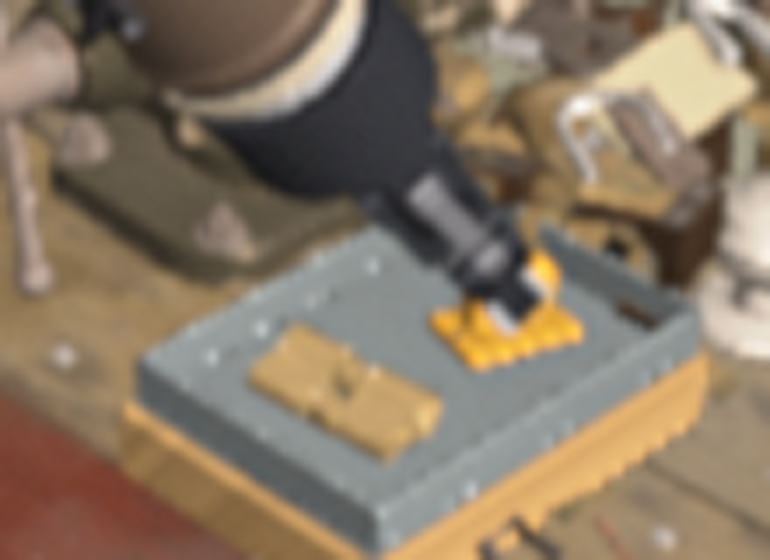

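>>> move_arm([
  [0,0.001,0.0008,0,0,0,0],
  [0,0.002,0.0016,0,0,0,0],
  [0,0.003,0.0023,0,0,0,0],
  [0,0.004,0.0031,0,0,0,0],
  [0,0.005,0.0038,0,0,0,0],
  [0,0.0055,0.0042,0,0,0,0],
  [0,0.0055,0.0042,0,0,0,0],
])

```text
t: 22.55
position: [0.5814, -0.2302, 0.0491]
orientation: [-2.233, -0.001, 1.24]
contact_force: [0.2, 0.4, -0.3]
width: 0.0105
```

>>> move_arm([
  [0,0.0006,0.0005,0,0,0,0],
  [0,0.0012,0.0009,0,0,0,0],
  [0,0.0012,0.0009,0,0,0,0],
])

```text
t: 22.92
position: [0.5816, -0.2303, 0.0481]
orientation: [-2.234, -0.001, 1.24]
contact_force: [-2.6, 0.7, 3.6]
width: 0.011
```

>>> move_arm([
  [0,0.0004,0.0003,0,0,0,0],
  [0,0.0004,0.0003,0,0,0,0.2],
  [0,0.0004,0.0003,0,0,0,0.25],
  [0,0.0004,0.0003,0,0,0,0.35],
  [0,0.0004,0.0003,0,0,0,0.35],
  [0,0.0004,0.0003,0,0,0,0.35],
])

```text
t: 23.68
position: [0.5815, -0.2302, 0.0472]
orientation: [-2.233, -0.001, 1.24]
contact_force: [0.1, 0.4, -0.0]
width: 0.03
```

```bash
python3 - <<'E'
from h import *
s=robot.get_state();print(s['width'],s['contact_force'],s['position'])
im=robot.camera('wrist');cv2.imwrite('pics/w14.png',im[:,:,::-1])
E
```

```text
0.03001342641940683 [ 0.14342954  0.42295753 -0.04306863] [ 0.58147991 -0.23024198  0.04717368]
```

View pics/w14.png

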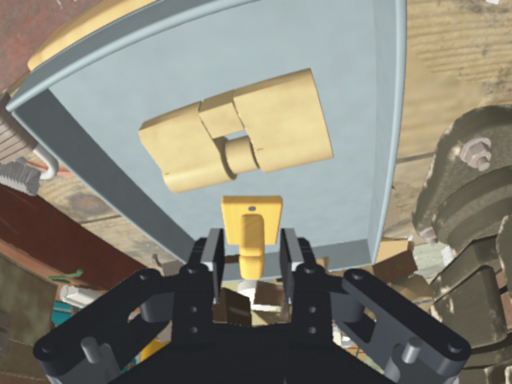

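>>> move_arm([
  [0,-0.01,0,0,0,0,0.35],
  [0,-0.025,0,0,0,0,0.35],
  [0,-0.045,0,0,0,0,0.35],
  [0,-0.065,0,0,0,0,0.35],
  [0,-0.085,0,0,0,0,0.35],
  [0,-0.1,0,0,0,0,0.35],
  [0,-0.1,0,0,0,0,0.35],
])

```text
t: 24.6
position: [0.523, -0.2102, 0.1278]
orientation: [-2.236, -0.0, 1.24]
contact_force: [0.1, -0.1, 0.0]
width: 0.03
```

```bash
python3 - <<'E'
from h import *
s=robot.get_state();print(s['t'],s['q'],s['contact_force'],s['position'])
im=robot.camera('wrist');cv2.imwrite('pics/w15.png',im[:,:,::-1])
im=robot.camera('side');crop(im,250,200,110,80,7,'si15');crop(im,180,60,130,150,4,'si15d')
im=robot.camera('scene');crop(im,150,100,220,170,3.6,'sc15')
E
```

```text
24.6 [ 0.45417594  0.25338317 -0.19925452  2.39031577  2.67313705  0.1820144
 -1.13369331] [ 0.12386005 -0.13486555  0.02423531] [ 0.52298283 -0.21023423  0.12784859]
```

View pics/w15.png

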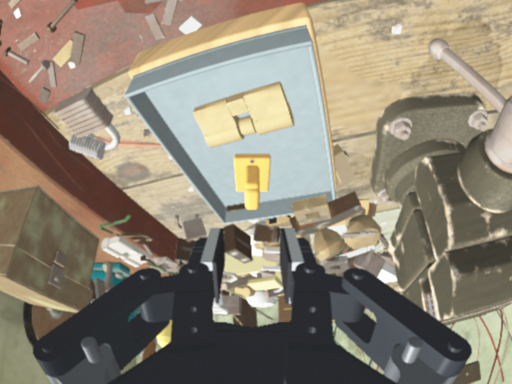

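View pics/si15.png

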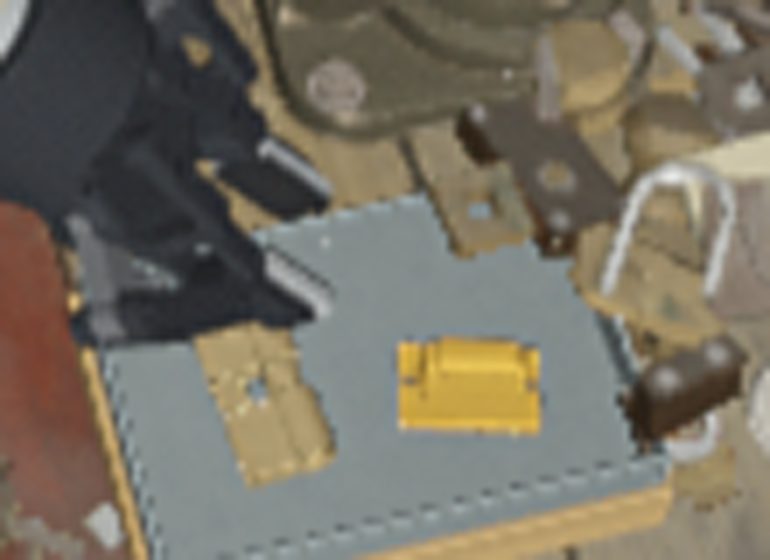

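View pics/si15d.png

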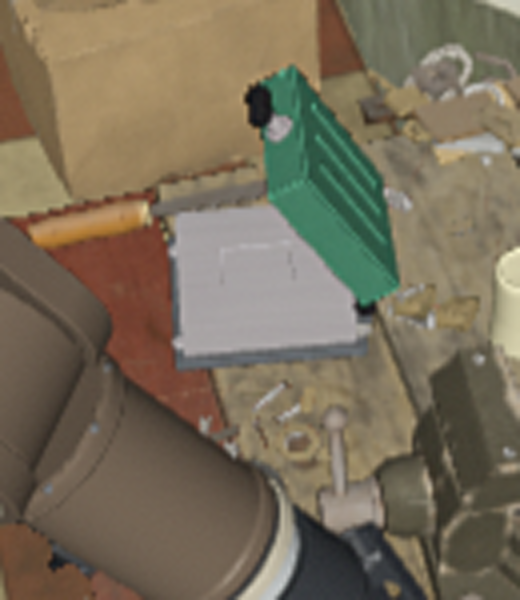

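View pics/sc15.png

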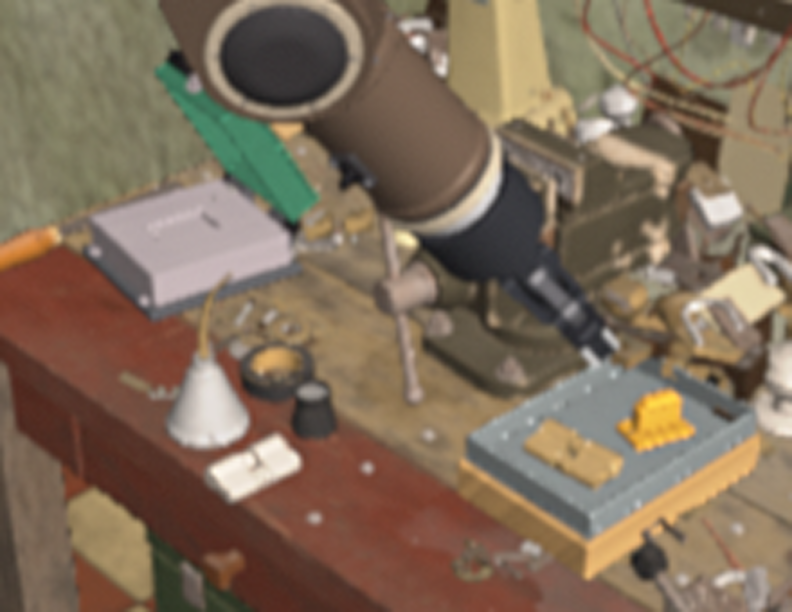

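```bash
python3 - <<'E'
from station import robot
print(robot.close_job())
E
```

```text
the job is handed in; nothing more can be done
None
```

The job is handed in at about 24.8 s of the 54 s, and my last checks showed every goal met; no verdict is reported, so I can't confirm it passed.

- **Lid:** I pinched the roller handle by its flat ends and raised the lid to about 60 degrees (1.04 rad, worked out from the handle height). I let go, and it held with nothing touching it for well over a second. In the last pictures it still stood at the same place in the image.
- **Casting:** I took it out from under the lid with the gripper leaned back about 38 degrees and carried it over the vice. I set it down at about 4 N of contact force before opening the fingers. It ended flat on its foot plate in the longer free end of the tray, clear of the brass cylinder.
- **Last checks:** The brass cylinder and the tools in view (oil can, tape, eyeglass, steel cylinder, file) looked unmoved and upright. I judged this by eye and did not measure it. I did not look specifically at the laminated padlock, which the arm never came near. The arm was clear of everything, with force readings near zero.

**What went less well:**
- **Joint limits:** On the way to the tray, joints 2 and 3 ran up against their limits. Joint 2 read -0.2924 against the rounded -0.29, so I cannot rule out that the range check counts it. I fitted an arm model to the recorded poses, turned the tool out of that posture, and placed the casting about 17 degrees turned relative to the tray.
- **Recognition:** The trained network for the casting reported wrong places, so I located it by fitting its outline in the camera pictures.

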